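# Finish setting a kiln shelf

### The arm

A 6-joint arm with a two-finger parallel gripper is mounted at the origin on the work surface. World frame = base frame: x ahead of the robot, y to its left, z up, the work surface at z = 0. Lengths are in m, angles in rad, forces in N, time in s.
With the tool pointing down it reaches from about 0.3 to 0.825 m from the base axis. Payload 5.4 kg.
Tool frame: the origin (TCP) lies midway between the tips of the shut fingers; the grasp point (between the pads) lies 19 mm behind it; y points along the fingers, x is the direction in which the jaws open and shut, and the axes are right-handed (so a half turn about y gives the same grasp; the last joint's range is limited). The gripper opens to 92 mm and grips with 3 to 60 N. Pads are 20 mm wide; open, the fingers measure 128 mm over their backs; the gripper's body (75 mm by 189 mm) begins 69 mm behind the grasp point.
Start: joints at [1.116, 0.158, 1.597, -0, 1.386, -0.21], TCP at [0.139, 0.558, 0.215] pointing down, gripper open.
Joint ranges: [-2.91, 2.91], [-0.94, 2.29], [0.18, 2.7], [-1.29, 4.43], [0.17, 2.64], [-3, 3]. Speed limits (rad/s): [2.57, 2.57, 3.14, 3.14, 3.14, 3.14].

### API

Orientations are given as a unit quaternion [w, x, y, z].
In Python, from cell import r gives the robot as it stands.
- The arm moves only by the tool play_rows, never from a script. Its argument "motion" is a list of rows, each a list of 3 entries, a list of its own where there are three numbers: the shift along the tool's x, y, z in cm, then the turn about the tool's y in degrees, then the opening, from -1 (shut) to 1 (fully open). A call has 1 to 8 rows; each row shifts and turns the commanded pose from where the row before left it, along the tool's axes as they then stand; what a row does not reach is not made up. A row lasts 1/8 s, in which the tool goes at most 62.5 mm and 10.7 degrees, less where a joint would pass 70% of its speed; a pose out of reach is approached as far as the arm can. A call is refused whole if a number of a shift passes 6.25 or a number of a turn 10.7, either way. A call with a gripper value outside its range is refused whole. The fingers move at their own pace and stop on an object; "grip_force" is the grip in N (left out, the last holds). Time passes only in rows, so rows that do not move let the fingers close. It gives the time, the measured TCP pose, the force and the opening at its end, in the units of the state.
- r.get_obs(): the state, without advancing time (a new reading comes with each control period).
- r.capture(name): name is "side" or "top"; returns (picture, depth): 400x640x3 uint8, red, green, blue; 400x640 float32, m along the optical axis (not along the pixel's ray), 0 where there is no reading.
- r.get_calibration(name): a dict with "fx", "fy", "cx", "cy" (pixels), "eye" and "attitude" of the camera in the world. Camera axes: x right, y down, z forward; pixel columns grow to the right and rows downward; lengths in m; the calibration is good to about 2 mm. A picture is of the moment at which its call begins. get_calibration takes no time and is no camera call.
- r.close_job(): hands the job in, once; it reports no verdict.
The state is a dict: "time": time; "qpos": joint angles; "qd": joint speeds; "joint_efforts": joint torques, N m; "tool_pos": TCP position; "orientation": TCP orientation; "ft_force": force on the tool from outside, world axes, zero at the start; "wrist_torque": the same for the moment, N m; "gripper_width": opening from 0.0 (shut) to 1.0 (fully open).
Only numpy, scipy, OpenCV 4.12 (cv2) and the standard library are available. Lean on these libraries where they do the work, as an engineer would, in place of code of your own. Each camera call takes 0.05 s, during which the arm holds its last target.

### The job

Finish setting this kiln shelf so that the next shelf can go on top of three props of equal height: stand the loose square prop on the bare patch at the back, and stack the loose round prop squarely on the round one in the front row to bring it up level. Put the blue lid on its jar, seated all round, and stand the cream vase midway between the two front props, in line with them. Set everything down gently and upright, and leave the pieces that already stand on the shelf where they are.

Things in the scene. Friction and masses are not known exactly. Their poses are not given: they have to be found in the camera images.
- shelf: The kiln shelf being set: a fixed pale grey-white slab with a sandy edge, 270 (its x) x 360 (its y) x 15 mm, lying on two wooden bearers on the bench. Origin: centre of its underside at bench level (z = 0); its top face is 25 mm above the origin. Its x axis points from its front edge (towards the robot) to its back edge (far side), y along its width.
- patch: Bare red-brown square print, 56 x 56 mm, in the pale coating near the middle of the shelf's back edge: where the back prop belongs. Only a mark, level with the shelf's top face. Origin: its centre, on that face.
- square_standing_c (a point): Square sand-coloured kiln prop already standing at one end of the shelf's front row (left or right): an upright hollow post 40 x 40 x 120 mm. The point is its centre, 60 mm above its foot; z along its length.
- round_standing_c (a point): Round dark grey kiln prop already standing at the other end of the front row, 230 mm from the square one along the shelf's y: an upright tube 48 mm in diameter, 22 mm bore, 60 mm tall, both ends flat. The point is its centre, 30 mm above its foot.
- jar_c (a point): Round blue jar without its lid, standing in one of the two back corners of the shelf: 72 mm wide at the belly, 62 mm tall, open at the top with a 56 mm wide mouth and a flat rim 68 mm across. The point is its centre, 31 mm above its foot.
- bowl_c (a point): Small green bowl standing in the other back corner of the shelf, 72 mm wide, 45 mm tall; it stays there. The point is its centre, 22.5 mm above its foot.
- square_loose_c (a point): Square sand-coloured kiln prop standing on a wooden ware board beside the shelf: upright hollow post 40 x 40 x 120 mm, about 0.26 kg, the same as the standing one. The point is its centre, 60 mm above its foot; x and y are square to its sides. The two ware boards are 12 mm thick, their tops at z = 12 mm.
- round_loose_c (a point): Round dark grey kiln prop standing on a ware board beside the shelf: upright tube 48 mm in diameter, 22 mm bore, 60 mm tall, about 0.15 kg, the same as the standing one. The point is its centre, 30 mm above its foot.
- lid_c (a point): The jar's blue lid, lying right way up on a ware board, 0.09 kg, 37 mm tall. From its foot up: cream collar 46 mm in diameter, 8 mm deep (goes inside the jar's mouth); flange 68 mm in diameter, 7 mm thick (rests on the jar's rim); upright knob 20 mm in diameter, 22 mm tall. The point is on its axis, 18.5 mm above its foot (3.5 mm above the knob's root). Seated, it is 41.5 mm above the jar's centre.
- vase_c (a point): Cream unglazed vase with fluted body and wavy rim, standing on a ware board beside the shelf: 100 mm tall, foot 52 mm, widest 60 mm low down, narrow neck 44 mm in diameter from 60 to 78 mm above the foot, rim about 58 mm; about 0.22 kg. The point is its centre, 50 mm above its foot.
There are look-alikes about, which are no part of the job. Leave any purple or red look-alike of the part that bears bowl_c alone.

How it is judged:
By the outcome, as a careful person would: the job done as asked, in the order asked, and still so for the second after the job is handed in, with the robot touching nothing.
It also fails if it takes over 120 s, if anything falls off the work surface, if the arm or the gripper's body presses on something with over 40 N, if the wrist force passes 120 N, or if a joint passes its speed limit or range.

## Working session

There is one attempt and no reset: what is moved stays moved. The work goes in short steps, Python scripts to look and compute and a tool call to move; the robot and the scene stay as the last step left them, time stands still between calls to the robot, and variables do not carry over. Pictures are saved under pics/ and viewed, and the job is handed in when it is done.

Besides the shell and the picture viewer there is one more tool, called after "Request:" as a command line: name --argument value ..., lists and objects as JSON in quotes. play_rows: Moves the arm, as the interface text tells. Its arguments: {"type":"object","properties":{"motion":{"type":"array","items":{"type":"array"}},"grip_force":{"type":"number"}},"required":["motion"]}

```bash
ls; mkdir -p pics
python3 - <<'E'
from cell import r
import cv2,numpy as np
print(r.get_obs())
for n in("side","top"):
    p,d=r.capture(n); cv2.imwrite(f"pics/{n}0.png",p[:,:,::-1]); np.save(f"pics/{n}0.npy",d); print(r.get_calibration(n))
E
```

```text
pics
{'time': 0.0, 'qpos': array([ 1.11595148e+00,  1.59036027e-01,  1.59822183e+00, -2.21038907e-05,
        1.38618585e+00, -2.10116018e-01]), 'qd': array([-0.00113657,  0.00041715, -0.00013058,  0.00072675, -0.00121837,
        0.00020624]), 'joint_efforts': array([-2.47630860e-04, -3.85565865e+01, -3.22108340e+01,  7.01550208e-02,
        3.77452292e-02, -1.42220460e-04]), 'tool_pos': array([0.13907597, 0.55728709, 0.21363145]), 'orientation': array([-0.55699664,  0.55758321,  0.43464762, -0.43581781]), 'ft_force': array([ 0.05555367, -0.6094877 ,  0.40937981]), 'wrist_torque': array([ 0.02928343, -0.02991266,  0.01828517]), 'gripper_width': 0.9988056575127816}
{'fx': 371.18277638753324, 'fy': 371.18277638753324, 'cx': 318.98445661951564, 'cy': 200.96751992638403, 'eye': array([ 0.14002563, -0.52337996,  0.55829805]), 'attitude': array([-0.43366413,  0.83302678, -0.30948436,  0.14906787])}
{'fx': 449.3605173838382, 'fy': 449.3605173838382, 'cx': 318.4860699767924, 'cy': 201.24595297971615, 'eye': array([0.441953  , 0.0051489 , 1.32802696]), 'attitude': array([ 0.03323304, -0.70132334,  0.71137671, -0.03137381])}
```

View pics/side0.png

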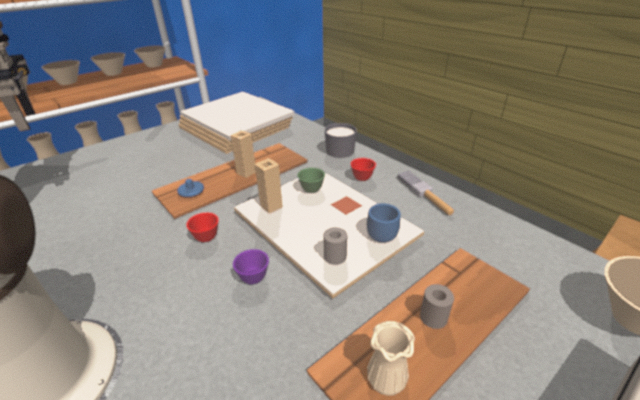

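View pics/top0.png

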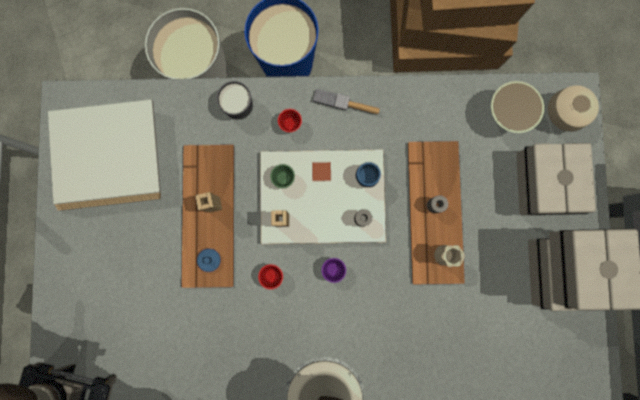

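Both views show the scene: in the side view the left ware board holds the loose square prop (243,155) and the lid (190,188). The right board holds the loose round prop (437,305) and the vase (391,355). On the shelf are the standing square (268,185), round (335,245), jar (384,222), bowl (311,181) and patch (346,205).

Candidates and look-alikes (side pixels):
- **Square props:** loose (243,155), on the board; standing (268,185), on the shelf.
- **Round props:** loose (437,305); standing (335,245); grey pot (340,140), which is not a prop.
- **Lid:** the blue disc (190,188) is the only one; the jar is (384,222).
- **Vase:** (391,355); the bowl-like items at far right are not it.
- **Bowls:** red (203,228) and (363,170), purple (251,267); leave alone.

```bash
cat > h.py <<'E'
import numpy as np,cv2
from scipy.spatial.transform import Rotation as R
from cell import r
def rot(q): return R.from_quat(np.array(q)[[1,2,3,0]])
def cal(n):
    c=r.get_calibration(n); return c,rot(c["attitude"]).as_matrix()
def ray(n,uv):
    c,A=cal(n); u,v=np.atleast_2d(uv).astype(float).T
    d=np.stack([(u-c["cx"])/c["fx"],(v-c["cy"])/c["fy"],np.ones_like(u)],1)
    return c["eye"],d@A.T
def plane(n,uv,z):
    e,d=ray(n,uv); return e+d*((z-e[2])/d[:,2])[:,None]
def two(uvs,uvt):
    es,ds=ray("side",uvs);et,dt=ray("top",uvt);out=[]
    for a,b in zip(ds,dt):
        s=np.linalg.lstsq(np.stack([a,-b],1),et-es,rcond=None)[0]
        p,q=es+a*s[0],et+b*s[1]; out.append(np.r_[(p+q)/2,np.linalg.norm(p-q)])
    return np.array(out)
def proj(n,P):
    c,A=cal(n); p=(np.atleast_2d(P)-c["eye"])@A
    return np.stack([c["fx"]*p[:,0]/p[:,2]+c["cx"],c["fy"]*p[:,1]/p[:,2]+c["cy"]],1)
def cloud(n,d):
    v,u=np.mgrid[0:400,0:640]; c,A=cal(n)
    P=np.stack([(u-c["cx"])/c["fx"]*d,(v-c["cy"])/c["fy"]*d,d],-1)@A.T+c["eye"]; P[d==0]=np.nan; return P
def grab(name,box=None,k=4,cam="side"):
    p,d=r.capture(cam); np.save(f"pics/{name}.npy",d); cv2.imwrite(f"pics/{name}_full.png",p[:,:,::-1])
    return p,d
def crop(img,name,u0,v0,u1,v1,k):
    cv2.imwrite(f"pics/{name}.png",cv2.resize(img[v0:v1,u0:u1],None,fx=k,fy=k,interpolation=cv2.INTER_CUBIC))
E
python3 - <<'E'
from h import *
o=r.get_obs(); print(rot(o["orientation"]).as_matrix().round(3))
s=cv2.imread("pics/side0.png");t=cv2.imread("pics/top0.png")
crop(s,"s_a",150,110,310,220,5); crop(s,"s_b",300,170,450,270,5); crop(s,"s_c",350,270,480,400,4)
crop(t,"t_a",180,130,310,290,3); crop(t,"t_b",250,140,400,250,5); crop(t,"t_c",400,170,480,280,5)
for n in("side","top"):
    P=cloud(n,np.load(f"pics/{n}0.npy"))
    for uv in ([(243,133),(268,165),(335,232),(300,225),(190,180),(437,290),(450,350),(330,330)] if n=="side" else [(206,197),(322,172),(363,214),(320,200),(208,260),(438,200),(430,270),(350,320)]):
        print(n,uv,P[uv[1],uv[0]].round(4))
E
```

```text
[[ 0.242 -0.001 -0.97 ]
 [ 0.97  -0.001  0.242]
 [-0.002 -1.     0.   ]]
side (243, 133) [0.5701 0.3161 0.1332]
side (268, 165) [0.5218 0.123  0.1354]
side (335, 232) [ 0.5196 -0.108   0.0826]
side (300, 225) [0.5211 0.0113 0.027 ]
side (190, 180) [0.4028 0.3222 0.0517]
side (437, 290) [ 0.5561 -0.3229  0.071 ]
side (450, 350) [ 0.5164 -0.3869  0.0137]
side (330, 330) [ 0.4005 -0.2272  0.0034]
top (206, 197) [0.5682 0.3105 0.1242]
top (322, 172) [ 0.6471 -0.0038  0.0258]
top (363, 214) [ 0.5197 -0.1168  0.0677]
top (320, 200) [0.5654 0.0033 0.0201]
top (208, 260) [0.3969 0.3228 0.047 ]
top (438, 200) [ 0.5563 -0.329   0.0667]
top (430, 270) [ 0.3581 -0.3119  0.0148]
top (350, 320) [ 0.2174 -0.0785  0.0027]
```

View pics/s_a.png

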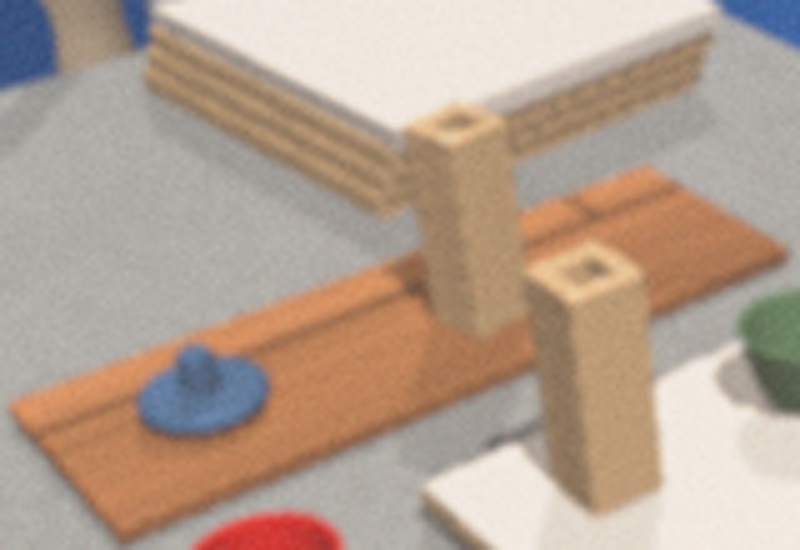

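View pics/s_b.png

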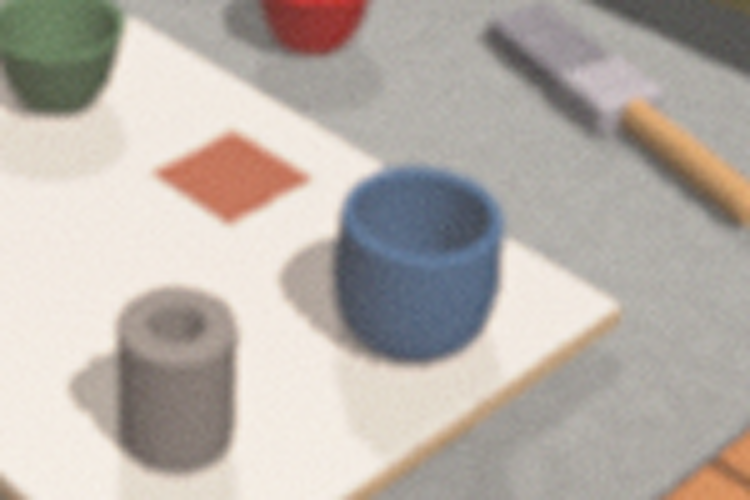

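View pics/t_a.png

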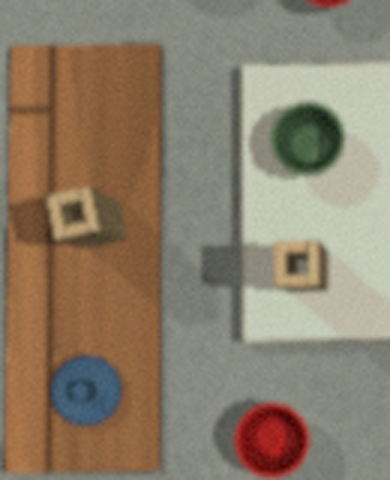

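View pics/t_b.png

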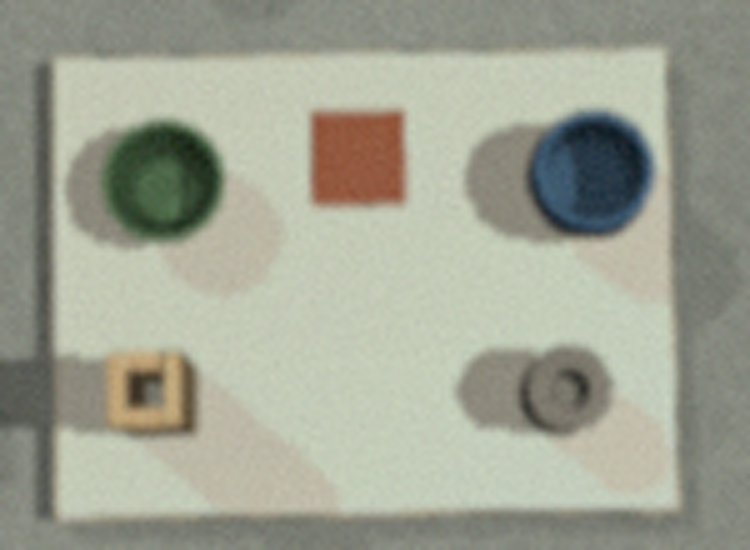

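View pics/t_c.png

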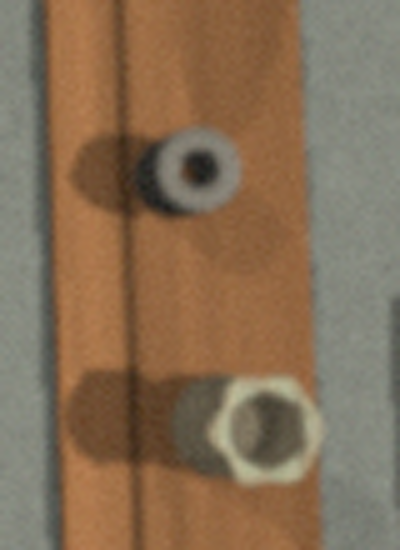

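View pics/s_c.png

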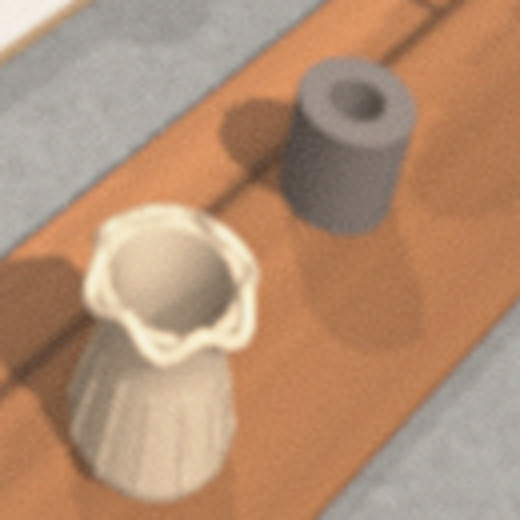

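```bash
cat >> h.py <<'E'
def avg(cam,n,name):
    a=np.mean([r.capture(cam)[0].astype(np.float32) for _ in range(n)],0)[:,:,::-1]
    np.save(f"pics/{name}.npy",a); return a
def gridcrop(a,name,u0,v0,u1,v1,k,step=5):
    W,H=(u1-u0)*k,(v1-v0)*k
    # pixel center (u) -> ((u-u0)*k)
    M=np.float32([[k,0,-u0*k],[0,k,-v0*k]])
    im=cv2.warpAffine(a,M,(W,H),flags=cv2.INTER_CUBIC); im=np.clip((im-im.min())*255/(im.max()-im.min()),0,255).astype(np.uint8)
    for u in range(u0,u1,step):
        cv2.line(im,((u-u0)*k,0),((u-u0)*k,H),(255,0,255) if u%10==0 else (0,255,255),1) if False else cv2.line(im,((u-u0)*k,0),((u-u0)*k,8),(0,0,255),2)
        if u%10==0: cv2.putText(im,str(u),((u-u0)*k-10,20),0,.4,(0,0,255),1)
    for v in range(v0,v1,step):
        cv2.line(im,(0,(v-v0)*k),(8,(v-v0)*k),(0,0,255),2)
        if v%10==0: cv2.putText(im,str(v),(10,(v-v0)*k+4),0,.4,(0,0,255),1)
    cv2.imwrite(f"pics/{name}.png",im)
E
python3 - <<'E'
from h import *
s=avg("side",6,"S");t=avg("top",6,"T")
gridcrop(t,"g1",195,185,225,210,20);gridcrop(s,"g2",225,125,285,165,12)
gridcrop(t,"g3",265,200,295,225,20);gridcrop(s,"g4",250,150,290,220,8)
gridcrop(t,"g5",350,200,380,225,20)
gridcrop(t,"g6",425,190,455,215,20)
E
```

```text
(no output)
```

View pics/g1.png

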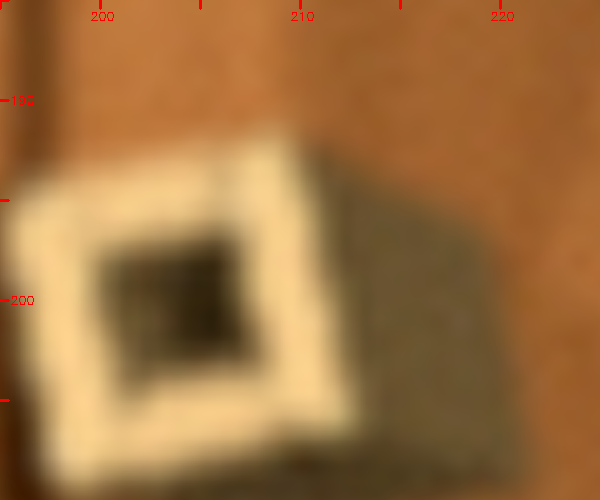

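View pics/g2.png

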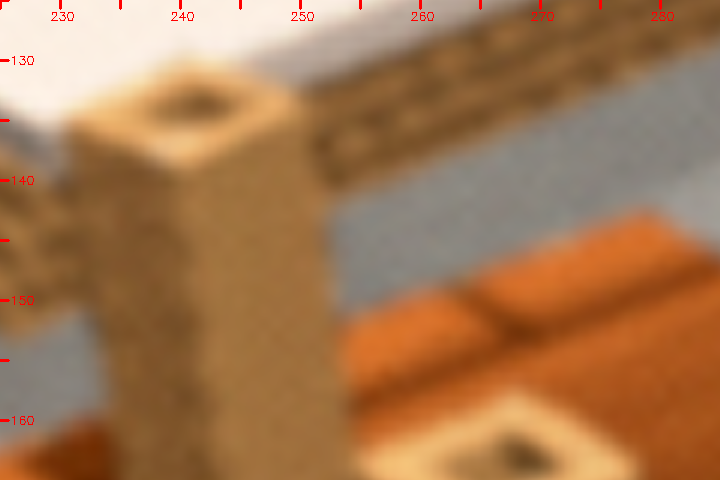

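View pics/g3.png

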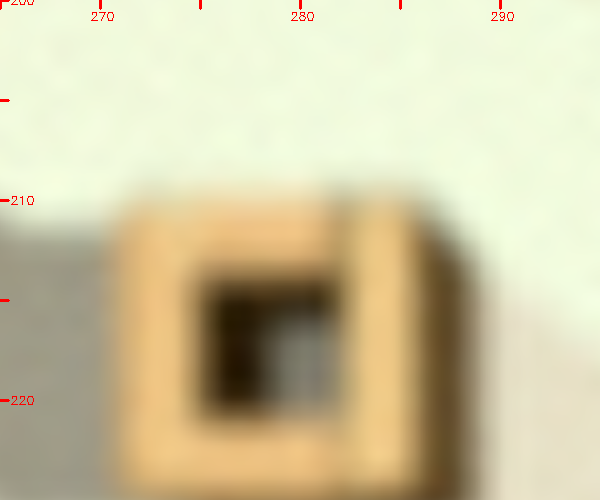

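View pics/g5.png

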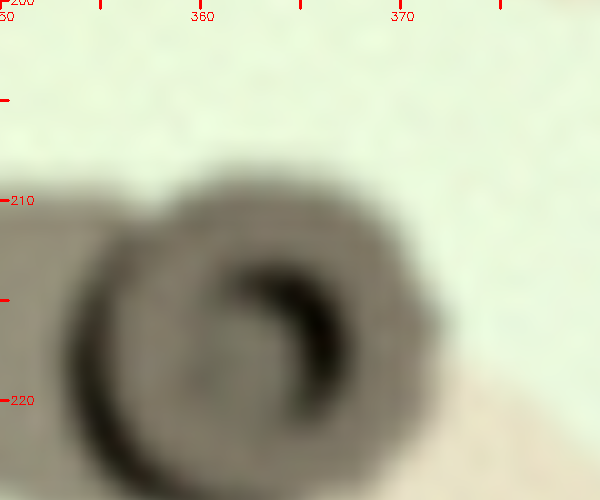

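View pics/g6.png

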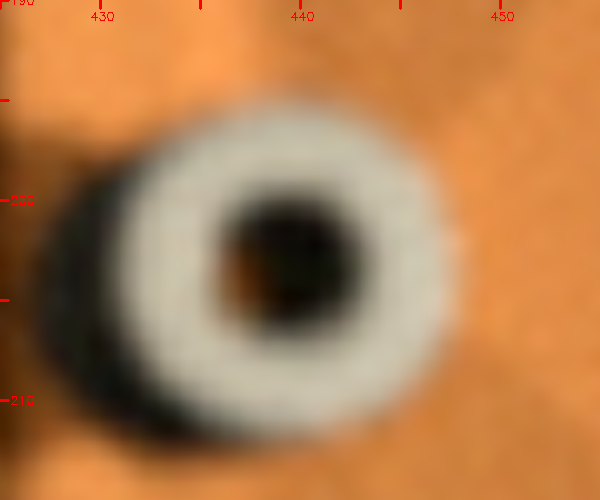

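Zooms: the loose square's top face sits around (204,200.5) in top, turned about 11°, and its hole is at (241.5,133.5) in side. The standing square's top is around (278,217) and square to the image; the standing round is around (363,216) and the loose round around (439,203).

```bash
cat >> h.py <<'E'
def up(a,u0,v0,u1,v1,k=8):
    M=np.float32([[k,0,-u0*k],[0,k,-v0*k]])
    return cv2.warpAffine(a,M,((u1-u0)*k,(v1-v0)*k),flags=cv2.INTER_CUBIC)
def blob(a,box,f,name=None,k=8,hull=True):
    """largest contour of mask f(img float BGR), in full pixel coords"""
    im=up(cv2.GaussianBlur(a,(0,0),0.5),*box,k); m=f(im).astype(np.uint8)
    m=cv2.morphologyEx(m,cv2.MORPH_OPEN,np.ones((k,k),np.uint8))
    c=max(cv2.findContours(m,cv2.RETR_EXTERNAL,cv2.CHAIN_APPROX_NONE)[0],key=cv2.contourArea)
    if hull: c=cv2.convexHull(c)
    if name:
        o=np.clip(im,0,255).astype(np.uint8).copy(); cv2.drawContours(o,[c],-1,(255,0,255),1); cv2.imwrite(f"pics/{name}.png",o)
    return c[:,0,:].astype(np.float32)/k+np.float32(box[:2])
def rect(c): 
    (x,y),(w,h),a=cv2.minAreaRect(c); return x,y,w,h,a
E
cat > m1.py <<'E'
from h import *
t=np.load("pics/T.npy"); s=np.load("pics/S.npy")
V=lambda im: im.max(2)
def tile(names,out,W=3):
    ims=[cv2.resize(cv2.imread(f"pics/{n}.png"),(250,250)) for n in names]
    while len(ims)%W: ims.append(ims[0]*0)
    cv2.imwrite(out,np.vstack([np.hstack(ims[i:i+W]) for i in range(0,len(ims),W)]))
c={}
c["sl"]=blob(t,(190,186,226,216),lambda i:(V(i)>165)&(i[:,:,0]>i[:,:,2]*.45),"b_sl")
c["ss"]=blob(t,(262,203,296,229),lambda i:(i[:,:,2]>150)&(i[:,:,0]<.8*i[:,:,2]),"b_ss")
c["patch"]=blob(t,(305,155,340,188),lambda i:i[:,:,2]>1.45*i[:,:,1],"b_pa")
c["rl"]=blob(t,(420,188,458,218),lambda i:(i[:,:,0]>.62*i[:,:,2])&(V(i)>95),"b_rl")
c["jar"]=blob(t,(350,155,390,192),lambda i:i[:,:,0]>1.25*i[:,:,2],"b_jar")
c["lid"]=blob(t,(190,242,228,278),lambda i:i[:,:,0]>1.1*i[:,:,2],"b_lid")
c["vase"]=blob(t,(428,236,472,276),lambda i:(i[:,:,0]>.6*i[:,:,2])&(V(i)>140),"b_va")
c["shelf"]=blob(t,(250,140,396,252),lambda i:i.min(2)>150,"b_sh",k=4)
for k in("sl","ss","patch","shelf"): print(k,np.round(rect(c[k]),2))
for k in("rl","jar","lid","vase"): print(k,np.round(cv2.fitEllipse(c[k])[0],2),np.round(cv2.fitEllipse(c[k])[1],2),np.round(cv2.minEnclosingCircle(c[k]),2) if 0 else "")
tile(["b_sl","b_ss","b_pa","b_rl","b_jar","b_lid","b_va","b_sh"],"pics/tile1.png")
E
python3 m1.py
```

```text
sl [203.82 200.14  14.87  14.04  78.29]
ss [278.06 217.69  15.62  15.62  90.  ]
patch [321.19 171.27  16.57  16.95  88.98]
shelf [322.72 196.35  92.57 123.81  89.13]
rl [439.67 203.5 ] [16.67 17.66] 
jar [367.94 174.33] [23.41 24.32] 
lid [208.3  259.88] [22.42 23.14] 
vase [453.21 255.75] [23.19 23.76]
```

Run:
```python
from h import *
s=np.load("pics/S.npy")
gridcrop(s,"h1",315,225,355,270,12);gridcrop(s,"h2",415,280,460,335,12)
gridcrop(s,"h3",360,195,410,250,12);gridcrop(s,"h4",170,170,210,205,16);gridcrop(s,"h5",360,310,420,400,8)
```

```text
(no output)
```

View pics/tile1.png

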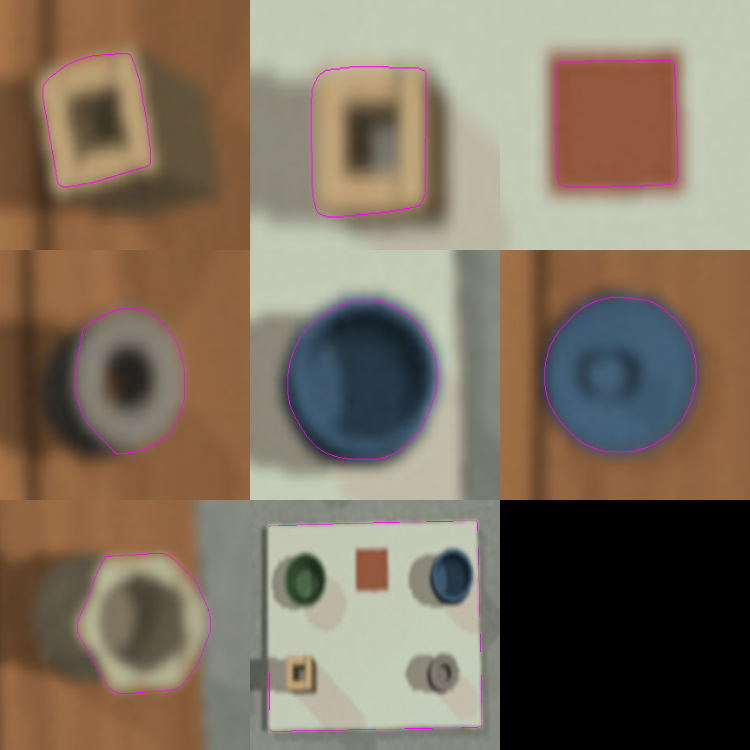

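View pics/h1.png

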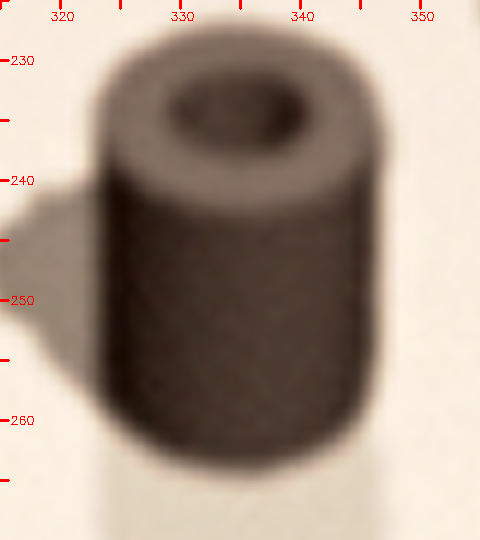

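View pics/h2.png

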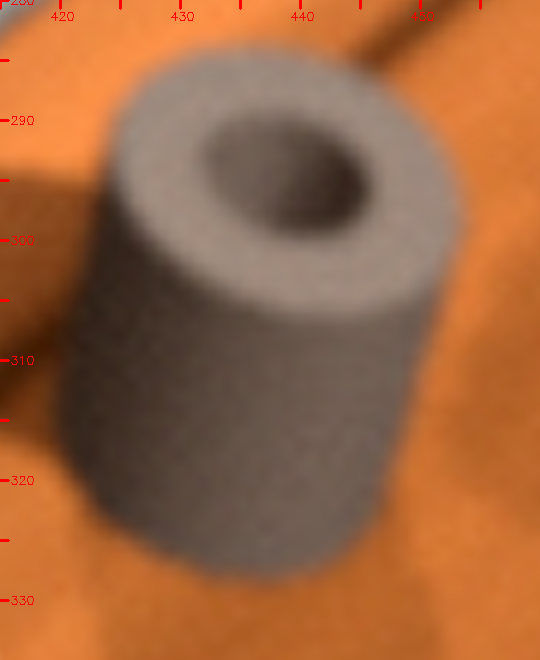

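View pics/h3.png

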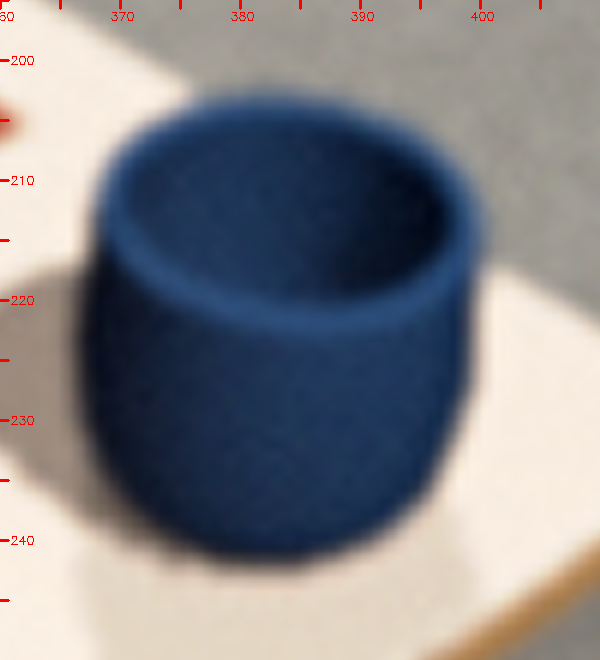

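View pics/h4.png

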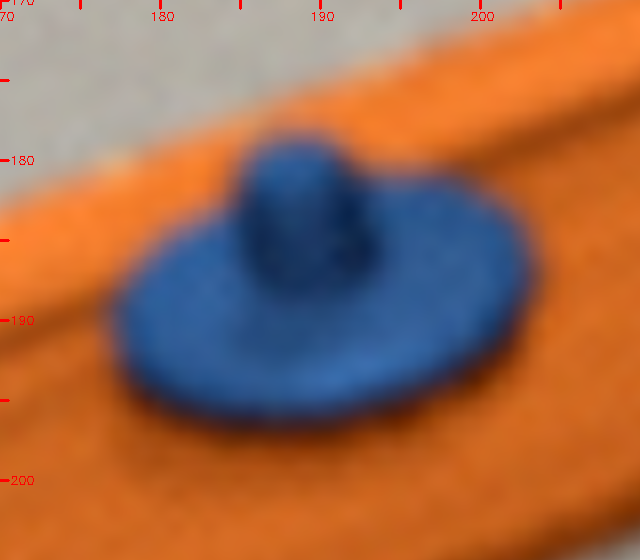

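View pics/h5.png

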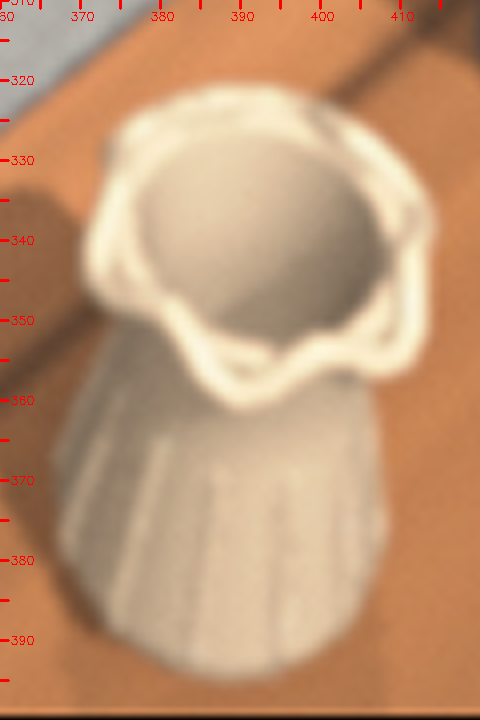

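View pics/g4.png

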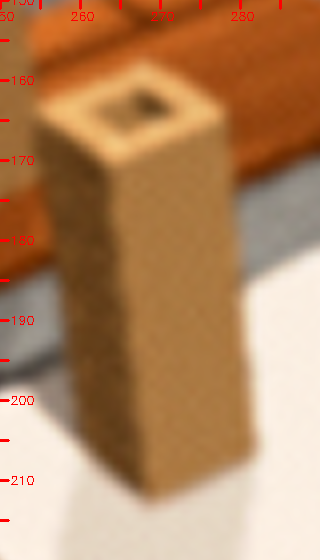

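```bash
cat > m2.py <<'E'
from h import *
from scipy.optimize import least_squares
t=np.load("pics/T.npy"); s=np.load("pics/S.npy")
def circ(P):
    f=lambda p:np.hypot(P[:,0]-p[0],P[:,1]-p[1])-p[2]
    q=least_squares(f,[*P[:,:2].mean(0),.03]); return q.x,np.abs(q.fun).max()
def diag(c):
    a,b,c_,d=[np.array([*p,1.]) for p in c]; x=np.cross(np.cross(a,c_),np.cross(b,d)); return x[:2]/x[2]
S=dict(
 rs=[(323.6,235),(335,227.3),(346.25,235),(335,242.7)],
 rl=[(424.3,293.8),(435.8,283.9),(453.75,297.1),(442.9,306.5),(427.5,299.3),(434.2,304.2),(448.3,287.9),(427.5,287.1),(450.8,304.2)],
 jar=[(368.2,213.75),(382.5,202.75),(400.6,213.75),(385.8,222.75),(372.5,206.1),(395,206.5),(375,219.8),(396.7,219.8)],
 lid=[(177.2,189.4),(187.8,195.6),(203.4,185.9),(197.5,180.75),(181.25,184.7),(201.9,190.6),(180,193.75)])
T=dict(rs=(363.4,217.2),rl=(439.4,203.4),jar=(368,174.3),lid=(208.3,259.9))
Z=dict(rs=.085,rl=.072,jar=.087,lid=.027)
for k in S:
    (x,y,rr),e=circ(plane("side",S[k],Z[k])); uc=proj("side",[[x,y,Z[k]]])
    print(k,"side",np.round([x,y,rr,e],4),"top",plane("top",T[k],Z[k])[0].round(4),"tri",two(uc,T[k])[0].round(4))
for k,cs,ct,z in(("sl",[(231.2,135.2),(241.2,130),(250.2,132.9),(240.2,138.75)],(203.9,200.5),.132),("ss",[(254.4,163.4),(268.5,158.1),(278.5,164.1),(263.75,170.6)],(278.4,217.3),.145)):
    C=plane("side",cs,z)
    print(k,"side",plane("side",diag(cs),z)[0].round(4),"top",plane("top",ct,z)[0].round(4),"tri",two(diag(cs),ct)[0].round(4),"corners",C[:,:2].round(3).tolist())
m=blob(s,(325,190,370,220),lambda i:i[:,:,2]>1.4*i[:,:,1],"b_pas")
q=cv2.approxPolyDP(m.reshape(-1,1,2),2.5,True)[:,0]; print(q.round(1).tolist())
tc=cv2.moments(blob(t,(305,155,340,188),lambda i:i[:,:,2]>1.3*i[:,:,1])); tc=(tc["m10"]/tc["m00"],tc["m01"]/tc["m00"])
print("patch side",plane("side",diag(q),.025)[0].round(4) if len(q)==4 else 0,"top",plane("top",tc,.025)[0].round(4),two(diag(q),tc)[0].round(4))
# shelf corners
c=blob(t,(250,140,396,252),lambda i:i.min(2)>150,None,4); b=cv2.boxPoints(cv2.minAreaRect(c)); P=plane("top",b,.025); print("shelf",P.mean(0).round(4),P[:,:2].round(4).tolist())
print("knobtop tri",two((188.7,180),(206.5,260.2)).round(4),"vase top",plane("top",(453.2,255.75),.112).round(4))
E
python3 m2.py
python3 - <<'E'
from h import *
t=np.load("pics/T.npy");gridcrop(t,"k1",190,240,230,280,16);gridcrop(t,"k2",430,235,470,275,16)
E
```

```text
rs side [ 5.120e-01 -1.162e-01  2.250e-02  5.000e-04] top [ 0.5098 -0.1161  0.085 ] tri [ 0.5104 -0.1165  0.0859  0.0018]
rl side [ 0.5494 -0.3318  0.0235  0.0007] top [ 0.5462 -0.3312  0.072 ] tri [ 0.5468 -0.3317  0.0738  0.0025]
jar side [ 0.6353 -0.1334  0.0334  0.0015] top [ 0.6292 -0.1315  0.087 ] tri [ 0.631  -0.1333  0.0887  0.0057]
lid side [0.4003 0.3248 0.0346 0.0023] top [0.3964 0.3269 0.027 ] tri [0.3985 0.3261 0.0269 0.0044]
sl side [0.5634 0.3168 0.132 ] top [0.558 0.314 0.132] tri [0.5593 0.3125 0.1346 0.0035] corners [[0.541, 0.328], [0.578, 0.339], [0.586, 0.306], [0.548, 0.293]]
ss side [0.5135 0.1155 0.145 ] top [0.5094 0.1137 0.145 ] tri [0.5104 0.1129 0.1471 0.0026] corners [[0.494, 0.135], [0.532, 0.134], [0.533, 0.096], [0.492, 0.094]]
[[359.8999938964844, 205.8000030517578], [345.1000061035156, 213.1999969482422], [332.3999938964844, 203.8000030517578], [347.0, 197.10000610351562]]
patch side [6.548e-01 4.000e-04 2.500e-02] top [ 0.6495 -0.0015  0.025 ] [ 0.65   -0.0024  0.0286  0.0028]
shelf [ 0.5768 -0.0048  0.025 ] [[0.7124, 0.1774], [0.7126, -0.1869], [0.4414, -0.1835], [0.441, 0.174]]
knobtop tri [[0.3984 0.325  0.0521 0.004 ]] vase top [[ 0.4013 -0.352   0.112 ]]
```

View pics/k1.png

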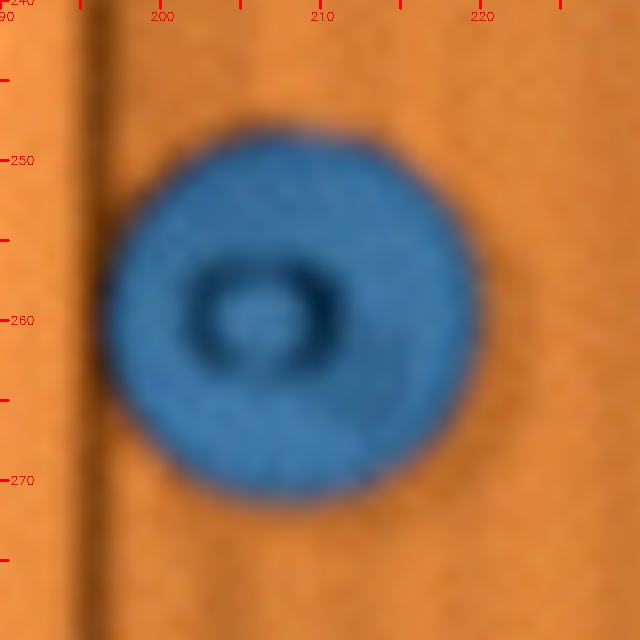

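View pics/k2.png

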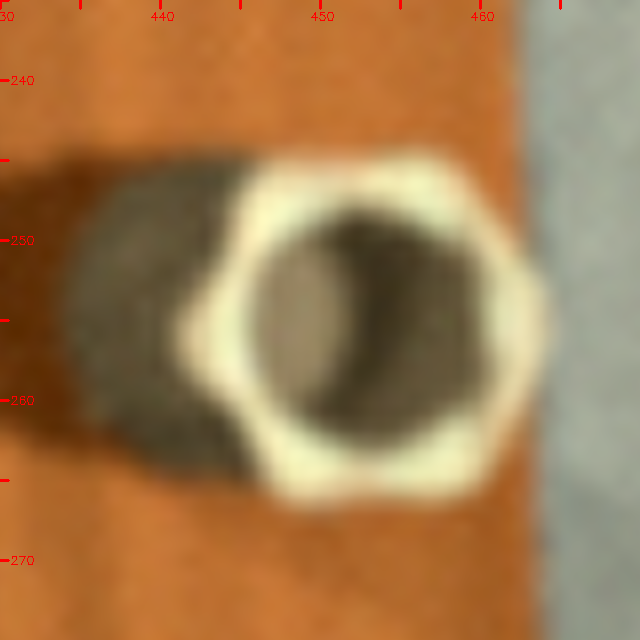

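```bash
cat >> h.py <<'E'
def state():
    o=r.get_obs(); A=rot(o["orientation"]).as_matrix()
    hd=np.degrees(np.arctan2(A[1,0],A[0,0])); tilt=np.degrees(np.arccos(-A[2,1]))
    print("t %.2f"%o["time"],"tcp",o["tool_pos"].round(4),"head %.2f tilt %.2f"%(hd,tilt),"F",o["ft_force"].round(2),"w %.1fmm"%(o["gripper_width"]*92))
    return o["tool_pos"],A
def plan(x,y,z,head=None):
    p,A=state(); d=(A.T@(np.array([x,y,z])-p))*100; print("shift now cm",d.round(2))
    if head is not None:
        h0=np.arctan2(A[1,0],A[0,0]); turn=-(head-np.degrees(h0)); turn=(turn+180)%360-180
        B=R.from_euler("z",np.radians(-turn)).as_matrix()@A
        print("turn deg %.2f"%turn,"shift after turn cm",((B.T@(np.array([x,y,z])-p))*100).round(2))
E
python3 - <<'E'
from h import *
P=plane("top",[(195.5,194.5),(209.5,191.5),(212.75,206.5),(197.75,209.5)],.132)[:,:2]
for i in range(4):
    e=P[(i+1)%4]-P[i]; print(np.linalg.norm(e).round(4),np.degrees(np.arctan2(e[1],e[0])).round(1))
P=plane("top",[(270.9,209.75),(285.9,209.75)],.145);e=P[1]-P[0];print(np.degrees(np.arctan2(e[1],e[0])))
plan(.560,.315,.2136,101)
E
```

```text
0.0382 -78.6
0.0415 -167.4
0.0407 100.6
0.0409 9.1
-90.82050979109462
t 0.70 tcp [0.1394 0.5578 0.2146] head 75.97 tilt 0.00 F [ 0.1  -0.5  -0.35] w 92.0mm
shift now cm [-13.36   0.1  -46.69]
turn deg -25.03 shift after turn cm [-31.86   0.1  -36.66]
```

The close crop s_a confirms the choice: the prop standing on the board is the loose one. The one at s_a (590,380) stands on the white shelf.

Request:
play_rows --motion '[[[0,0,0],-8.3,1],[[0,0,0],-8.3,1],[[0,0,0],-8.4,1],[[-3,0,-3.5],0,1],[[-3.2,0,-3.7],0,1],[[-3.2,0,-3.7],0,1],[[-3.2,0,-3.7],0,1],[[-3.2,0,-3.7],0,1]]'

```text
time: 1.7
tool_pos: [0.3504, 0.4367, 0.2148]
orientation: [-0.45, 0.45, 0.546, -0.545]
ft_force: [0.1, 0.1, -0.6]
gripper_width: 1.004
```

Request:
play_rows --motion '[[[-3.2,0,-3.7],0,1],[[-3.2,0,-3.7],0,1],[[-3.2,0,-3.7],0,1],[[-3.2,0,-3.7],0,1],[[-2.4,0,-2.6],0,1],[[-0.9,0,-0.9],0,1],[[0,0,0],0,1],[[0,0,0],0,1]]'

```text
time: 2.7
tool_pos: [0.5583, 0.3153, 0.2147]
orientation: [0.45, -0.449, -0.546, 0.546]
ft_force: [0.6, 0.5, 0.6]
gripper_width: 0.998
```

Run:
```python
from h import *
plan(.560,.315,.2,101)
s=avg("side",3,"S1");t=avg("top",3,"T1")
gridcrop(s,"a1",205,80,285,180,7);gridcrop(t,"a2",165,160,245,240,9)
```

```text
t 2.70 tcp [0.5583 0.3153 0.2147] head 101.05 tilt 0.03 F [0.58 0.47 0.57] w 91.8mm
shift now cm [-0.07  1.47 -0.16]
turn deg 0.05 shift after turn cm [-0.07  1.47 -0.16]
```

View pics/a1.png

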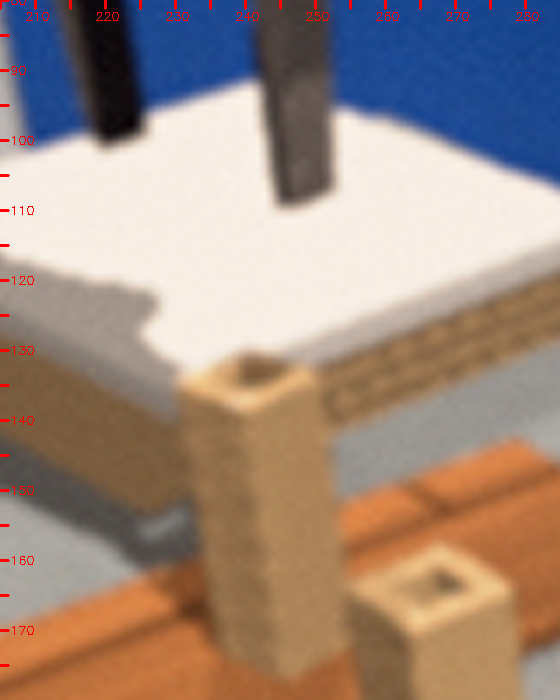

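View pics/a2.png

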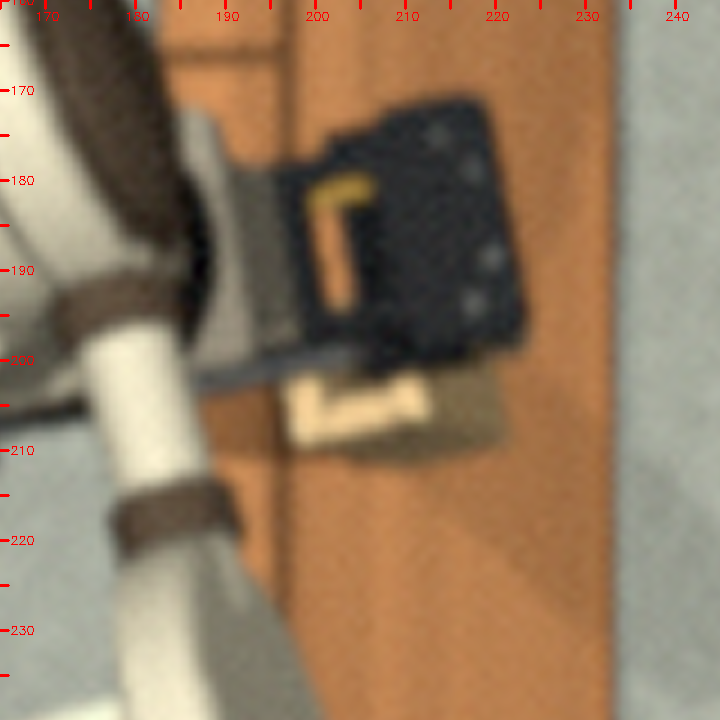

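The side view shows finger tips ending at about (222,99.5) and (249,108), with the prop's top just under them. In the top view the arm covers the prop's left part.

Run:
```python
from h import *
p,A=state()
for sg in(-1,1):
  for w in(.046,.064):
    for z in(-.01,.01): print(sg,w,z,proj("side",p+sg*w*A[:,0]+z*A[:,2]).round(1))
```

```text
t 3.00 tcp [0.559  0.3148 0.2147] head 101.02 tilt 0.00 F [-0.65 -0.13  0.56] w 92.0mm
-1 0.046 -0.01 [[250.3 107.7]]
-1 0.046 0.01 [[244.2 110.2]]
-1 0.064 -0.01 [[255.2 109.3]]
-1 0.064 0.01 [[249.2 111.8]]
1 0.046 -0.01 [[226.3 100. ]]
1 0.046 0.01 [[220.3 102.2]]
1 0.064 -0.01 [[221.9  98.6]]
1 0.064 0.01 [[215.9 100.8]]
```

Request:
play_rows --motion '[[[0,2.5,0.1],0,1],[[0,3,0],0,1],[[0,3,0],0,1],[[0,3,0],0,1],[[0,2.3,0],0,1],[[0,0,0],0,1]]'

```text
time: 3.75
tool_pos: [0.5566, 0.3137, 0.0744]
orientation: [0.451, -0.449, -0.544, 0.547]
ft_force: [-0.5, -1.0, 0.1]
gripper_width: 1.0
```

Request:
play_rows --motion '[[[0,0,0],0,-0.1],[[0,0,0],0,-0.3],[[0,0,0],0,-0.5],[[0,0,0],0,-1],[[0,0,0],0,-1],[[0,0,0],0,-1]]' --grip_force 20

```text
time: 4.5
tool_pos: [0.5584, 0.3142, 0.0767]
orientation: [-0.45, 0.45, 0.546, -0.545]
ft_force: [-0.2, 0.4, 1.0]
gripper_width: 0.434
```

Run:
```python
from h import *
state()
```

```text
t 4.50 tcp [0.5584 0.3142 0.0767] head 100.97 tilt 0.01 F [-0.23  0.37  1.  ] w 39.9mm
```

Request:
play_rows --motion '[[[0,-1,0],0,-1],[[0,-2.5,0],0,-1],[[0,-3,0],0,-1],[[0,-3,0],0,-1],[[0,-2,0],0,-1],[[0,-0.5,0],0,-1],[[0,0,0],5.5,-1],[[0,0,0],5.5,-1]]'

```text
time: 5.5
tool_pos: [0.5576, 0.3138, 0.1949]
orientation: [0.501, -0.5, -0.498, 0.5]
ft_force: [0.1, 0.2, -3.3]
gripper_width: 0.437
```

Run:
```python
from h import *
plan(.649,-.0015,.18,90)
```

```text
t 5.50 tcp [0.5576 0.3138 0.1949] head 89.79 tilt 0.16 F [ 0.06  0.17 -3.34] w 40.2mm
shift now cm [-31.5    1.5   -9.26]
turn deg -0.21 shift after turn cm [-31.53   1.5   -9.15]
```

Request:
play_rows --motion '[[[-2,0,-0.6],0,-1],[[-4,0,-1.2],0,-1],[[-5,0,-1.5],0,-1],[[-5.5,0,-1.6],0,-1],[[-5.5,0,-1.6],0,-1],[[-5,0,-1.4],0,-1],[[-3.2,0,-0.9],0,-1],[[-1.2,0,-0.3],0,-1]]'

```text
time: 6.5
tool_pos: [0.649, -0.003, 0.1956]
orientation: [0.501, -0.5, -0.499, 0.5]
ft_force: [-0.2, 0.6, -4.2]
gripper_width: 0.437
```

Request:
play_rows --motion '[[[0,2,0],0,-1],[[0,2.5,0],0,-1],[[0,1.5,0],0,-1],[[0,0,0],0,-1],[[0,0,0],0,-1]]'

```text
time: 7.12
tool_pos: [0.6498, 0.0005, 0.1375]
orientation: [-0.5, 0.5, 0.5, -0.5]
ft_force: [-0.5, -0.5, -2.9]
gripper_width: 0.435
```

Run:
```python
from h import *
plan(.649,-.0015,.0897,90)
s=avg("side",4,"S2");t=avg("top",4,"T2")
gridcrop(s,"a3",310,130,380,230,7);gridcrop(t,"a4",295,145,350,195,14)
```

```text
t 7.12 tcp [6.498e-01 5.000e-04 1.375e-01] head 90.02 tilt 0.08 F [-0.54 -0.52 -2.86] w 40.0mm
shift now cm [-0.2   4.78  0.09]
turn deg 0.02 shift after turn cm [-0.2   4.78  0.09]
```

View pics/a3.png

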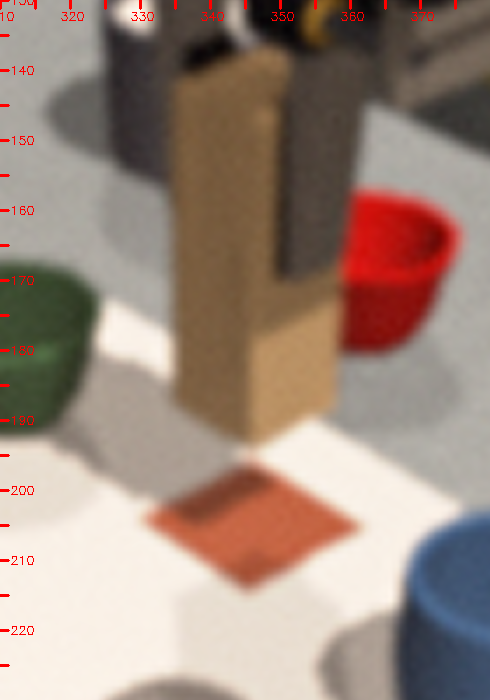

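View pics/a4.png

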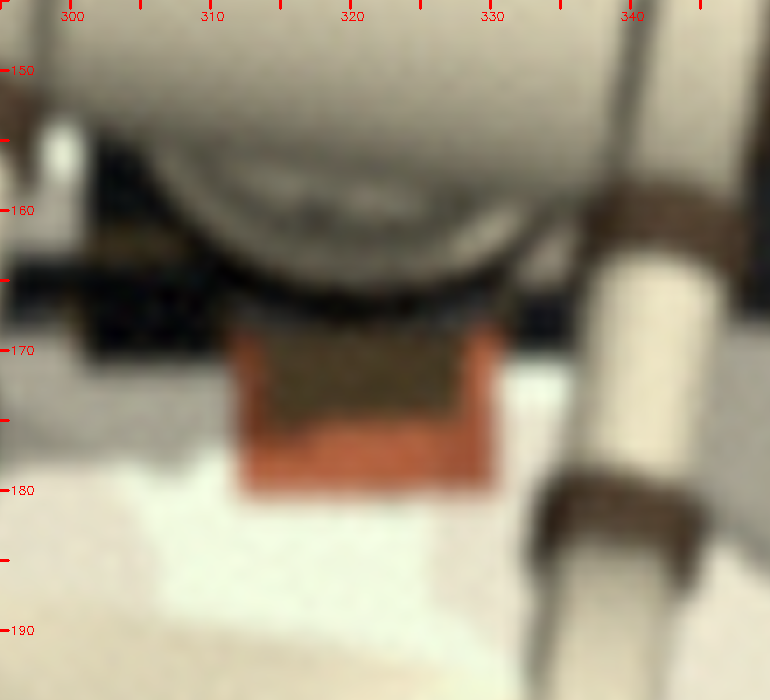

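Run:
```python
from h import *
for z in (.070,.0725): print(plane("side",[(335,187.1),(345.4,193.6),(358.1,188.3)],z).round(4).tolist())
print("patch side",plane("side",[(332.4,203.8),(345.1,213.2),(359.9,205.8),(347,197.1)],.025).round(4).tolist())
print("patch side a3",plane("side",[(331,204),(345.5,214.2),(361.2,205.3)],.025).round(4).tolist())
print("top foot",plane("top",[(313.9,175),(328,175)],.0725).round(4).tolist())
print("top patch front",plane("top",[(312.2,180),(330.3,180)],.025).round(4).tolist())
```

```text
[[0.641, 0.0259, 0.07], [0.6405, -0.0107, 0.07], [0.6784, -0.0145, 0.07]]
[[0.6385, 0.0231, 0.0725], [0.638, -0.0133, 0.0725], [0.6756, -0.0171, 0.0725]]
patch side [[0.6325, 0.0256, 0.025], [0.6295, -0.0226, 0.025], [0.6767, -0.025, 0.025], [0.6789, 0.0226, 0.025]]
patch side a3 [[0.6293, 0.0273, 0.025], [0.6276, -0.0261, 0.025], [0.6805, -0.0256, 0.025]]
top foot [[0.6316, 0.0195, 0.0725], [0.631, -0.0202, 0.0725]]
top patch front [[0.6241, 0.0252, 0.025], [0.6233, -0.0277, 0.025]]
```

Request:
play_rows --motion '[[[-0.1,1.5,0],0,-1],[[0,1.5,0],0,-1],[[0,0.7,0],0,-1],[[0,0,0],0,-1],[[0,0,0],0,-1]]'

```text
time: 8.15
tool_pos: [0.6497, -0.0009, 0.1]
orientation: [-0.5, 0.5, 0.5, -0.5]
ft_force: [0.1, 0.2, -4.3]
gripper_width: 0.434
```

Run:
```python
from h import *
plan(.649,-.0015,.0897,90)
s=avg("side",6,"S3");t=avg("top",6,"T3")
gridcrop(s,"a5",320,180,370,220,14);gridcrop(t,"a6",300,155,345,190,16)
```

```text
t 8.15 tcp [ 0.6497 -0.0009  0.1   ] head 89.97 tilt 0.05 F [ 0.15  0.16 -4.28] w 39.9mm
shift now cm [-0.06  1.03  0.07]
turn deg -0.03 shift after turn cm [-0.06  1.03  0.07]
```

View pics/a5.png

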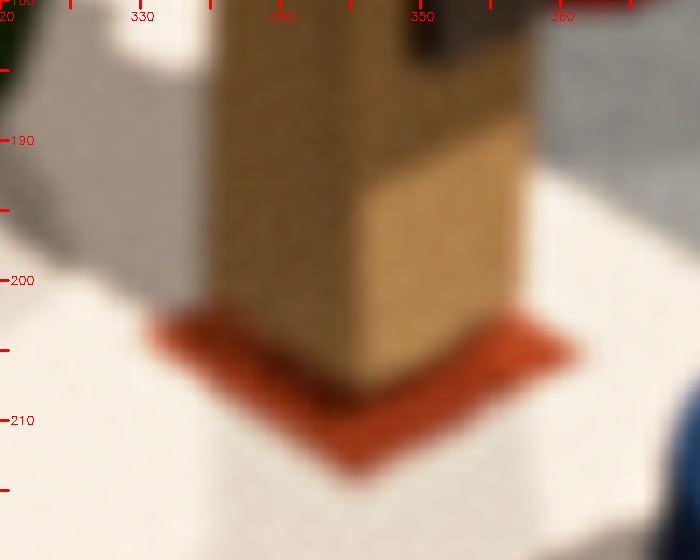

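View pics/a6.png

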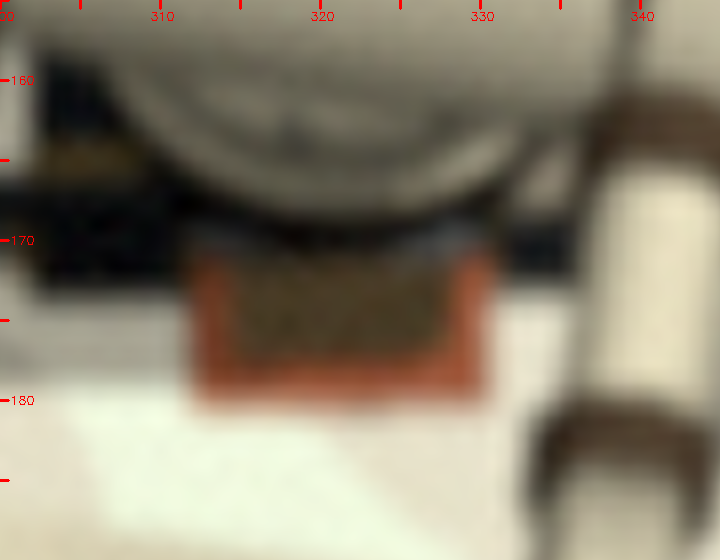

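Run:
```python
from h import *
for z in (.0335,.0355,.0375): print(plane("side",[(335,201.6),(345.9,208.2),(357,202)],z)[:,:2].round(4).tolist())
print("patch side",plane("side",[(330.2,203.8),(345.6,214.6),(361.8,205.4)],.025)[:,:2].round(4).tolist())
print("top foot",plane("top",[(314.5,177.5),(328.1,177.5)],.0355).round(4).tolist())
print("top patch front",plane("top",[(312.2,179.9),(330.6,179.9)],.025).round(4).tolist())
```

```text
[[0.6354, 0.0195], [0.6366, -0.0177], [0.674, -0.0172]]
[[0.6335, 0.0174], [0.6347, -0.0196], [0.672, -0.0192]]
[[0.6316, 0.0153], [0.6328, -0.0215], [0.6699, -0.0211]]
patch side [[0.6284, 0.0292], [0.6267, -0.0273], [0.6813, -0.0269]]
top foot [[0.6298, 0.0183, 0.0355], [0.6292, -0.0212, 0.0355]]
top patch front [[0.6244, 0.0252, 0.025], [0.6236, -0.0286, 0.025]]
```

Both views put the prop's foot within about 1–2 mm of the patch centre, with near-even red margins in a5. Lowering gently.

Request:
play_rows --motion '[[[0,0.5,0],0,-1],[[0,0.3,0],0,-1],[[0,0.1,0],0,-1],[[0,0.05,0],0,-1],[[0,0,0],0,-1]]'

```text
time: 9.38
tool_pos: [0.6494, -0.0009, 0.0902]
orientation: [-0.5, 0.5, 0.5, -0.5]
ft_force: [0.3, 0.3, -3.5]
gripper_width: 0.435
```

Run:
```python
from h import *
state();state()
```

```text
t 9.38 tcp [ 0.6494 -0.0009  0.0902] head 89.97 tilt 0.01 F [ 0.35  0.26 -3.51] w 40.1mm
t 9.38 tcp [ 0.6494 -0.0009  0.0902] head 89.97 tilt 0.01 F [ 0.35  0.26 -3.51] w 40.1mm
```

Request:
play_rows --motion '[[[0,0.05,0],0,-1],[[0,0.05,0],0,-1],[[0,0,0],0,-1]]'

```text
time: 9.75
tool_pos: [0.6495, -0.0009, 0.0897]
orientation: [-0.5, 0.5, 0.5, -0.5]
ft_force: [-2.2, 0.2, 0.5]
gripper_width: 0.437
```

Request:
play_rows --motion '[[[0,0,0],0,0],[[0,0,0],0,0.3],[[0,0,0],0,0.6],[[0,0,0],0,0.6],[[0,-1,0],0,0.6],[[0,-3,0],0,0.6],[[0,-4,0],0,0.8],[[0,-4,0],0,1]]'

```text
time: 10.75
tool_pos: [0.6493, -0.0009, 0.2111]
orientation: [-0.5, 0.5, 0.5, -0.5]
ft_force: [0.7, -0.6, 0.2]
gripper_width: 0.987
```

Run:
```python
from h import *
plan(.5465,-.331,.2,90)
s=avg("side",3,"S4")
gridcrop(s,"a7",310,120,410,240,6)
```

```text
t 10.75 tcp [ 0.6493 -0.0009  0.2111] head 89.97 tilt 0.04 F [ 0.74 -0.6   0.24] w 90.8mm
shift now cm [-33.01   1.11  10.26]
turn deg -0.03 shift after turn cm [-33.01   1.11  10.28]
```

View pics/a7.png

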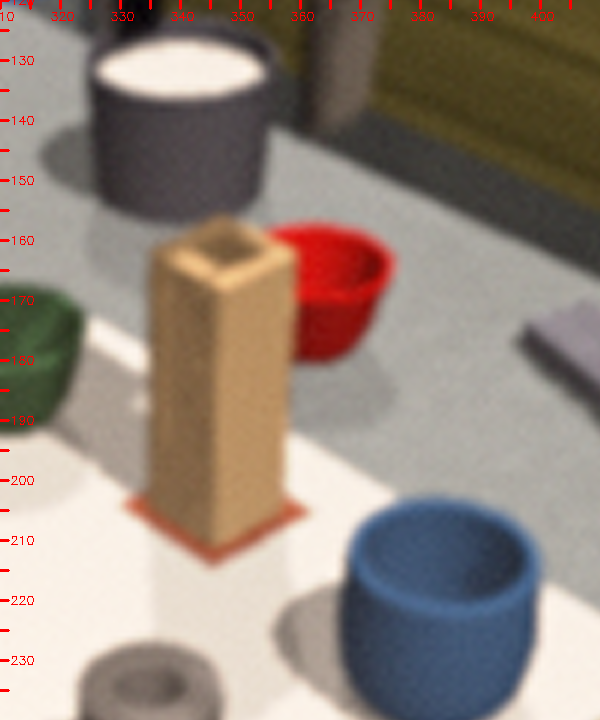

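The square prop stands upright and centred on the patch, with red showing evenly on both visible sides (330–361, 203–214). Next is the loose round prop.

Request:
play_rows --motion '[[[-2,0,0.6],0,1],[[-4.5,0,1.4],0,1],[[-5.5,0,1.7],0,1],[[-5.5,0,1.7],0,1],[[-5.5,0,1.7],0,1],[[-5.5,0,1.7],0,1],[[-3.2,0,1],0,1],[[-1.3,0,0.5],0,1]]'

```text
time: 11.9
tool_pos: [0.5438, -0.3327, 0.2071]
orientation: [0.502, -0.5, -0.499, 0.499]
ft_force: [0.2, 0.1, -0.4]
gripper_width: 1.001
```

Request:
play_rows --motion '[[[0,2,0],0,1],[[0,4,0],0,1],[[0,4,0],0,1],[[0,3,0],0,1],[[0,0,0],0,1],[[0,0,0],0,1]]'

```text
time: 12.65
tool_pos: [0.5468, -0.3302, 0.0797]
orientation: [-0.5, 0.5, 0.5, -0.5]
ft_force: [0.9, -0.4, 0.8]
gripper_width: 1.003
```

Run:
```python
from h import *
plan(.5462,-.331,.033,90)
s=avg("side",3,"S5")
gridcrop(s,"a8",390,230,480,340,6)
```

```text
t 12.65 tcp [ 0.5468 -0.3302  0.0797] head 90.04 tilt 0.05 F [ 0.91 -0.4   0.77] w 92.2mm
shift now cm [-0.08  4.67  0.06]
turn deg 0.04 shift after turn cm [-0.08  4.67  0.06]
```

View pics/a8.png

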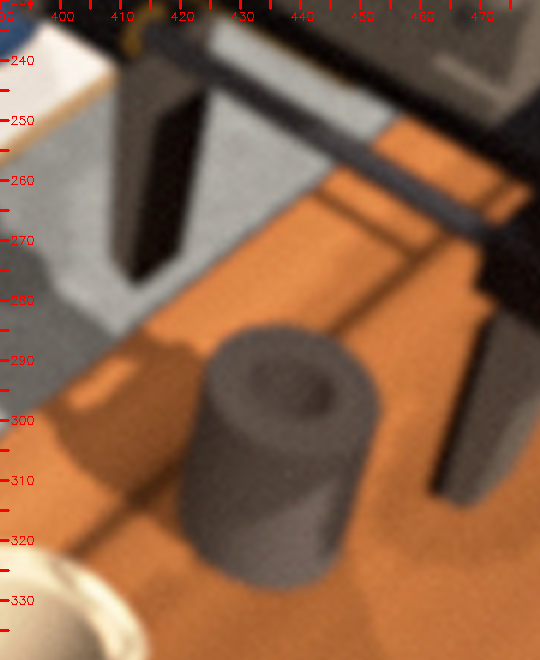

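The fingers straddle the round prop, with tips at about (413,277) and (463,312) either side of it.

Request:
play_rows --motion '[[[0,1.5,0],0,1],[[0,2,0],0,1],[[0,1.1,0],0,1],[[0,0,0],0,1],[[0,0,0],0,0.4],[[0,0,0],0,0.1],[[0,0,0],0,-0.2],[[0,0,0],0,-1]]'

```text
time: 13.8
tool_pos: [0.5463, -0.331, 0.0334]
orientation: [-0.5, 0.5, 0.5, -0.5]
ft_force: [-0.1, 0.0, -0.4]
gripper_width: 0.588
```

Request:
play_rows --motion '[[[0,0,0],0,-1],[[0,0,0],0,-1],[[0,0,0],0,-1]]'

```text
time: 14.18
tool_pos: [0.5462, -0.3309, 0.0333]
orientation: [-0.5, 0.5, 0.5, -0.5]
ft_force: [-1.3, 1.0, 1.0]
gripper_width: 0.52
```

Run:
```python
from h import *
state()
```

```text
t 14.18 tcp [ 0.5462 -0.3309  0.0333] head 89.98 tilt 0.01 F [-1.31  1.01  1.05] w 47.9mm
```

Request:
play_rows --motion '[[[0,-1,0],0,-1],[[0,-3,0],0,-1],[[0,-4,0],0,-1],[[0,-3.5,0],0,-1],[[0,-1.5,0],0,-1],[[2,0,0.3],0,-1],[[4,0,0.7],0,-1],[[5,0,0.9],0,-1]]'

```text
time: 15.18
tool_pos: [0.5263, -0.2198, 0.162]
orientation: [0.501, -0.5, -0.499, 0.5]
ft_force: [1.9, 0.0, -0.4]
gripper_width: 0.521
```

Request:
play_rows --motion '[[[5,0,0.8],0,-1],[[3.5,0,0.6],0,-1],[[1.5,0,0.2],0,-1],[[0.4,0,0.1],0,-1],[[0,1.5,0],0,-1],[[0,1.3,0],0,-1],[[0,0,0],0,-1],[[0,0,0],0,-1]]'

```text
time: 16.18
tool_pos: [0.5103, -0.1173, 0.135]
orientation: [0.5, -0.5, -0.5, 0.5]
ft_force: [0.7, -0.3, -1.7]
gripper_width: 0.524
```

Run:
```python
from h import *
plan(.510,-.116,.1063,90)
s=avg("side",6,"S6");t=avg("top",6,"T6")
gridcrop(s,"a9",310,180,360,270,8);gridcrop(t,"a10",345,195,385,230,16)
```

```text
t 16.18 tcp [ 0.5103 -0.1173  0.135 ] head 89.94 tilt 0.01 F [ 0.74 -0.33 -1.71] w 48.2mm
shift now cm [0.13 2.87 0.02]
turn deg -0.06 shift after turn cm [0.13 2.87 0.02]
```

View pics/a9.png

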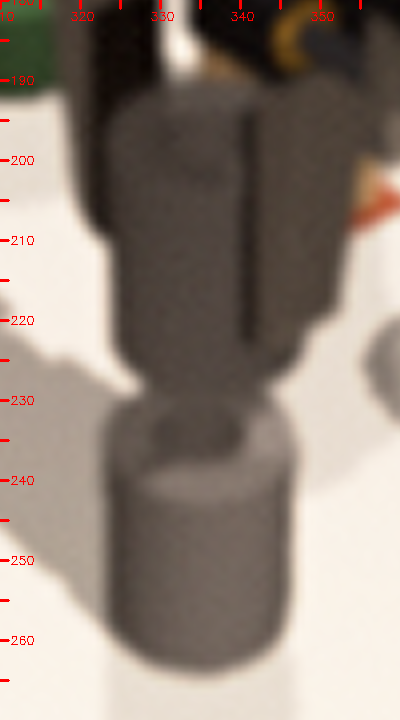

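View pics/a10.png

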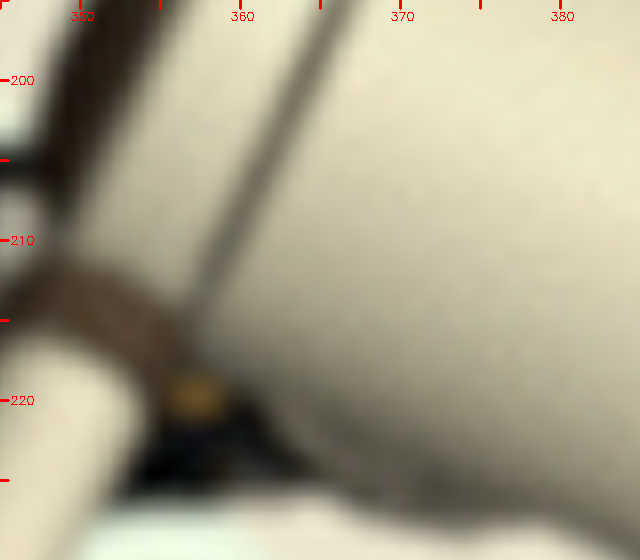

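The top view is hidden by the arm. In the side view the held prop (324–348) hangs over the standing one (323.5–346.3). I'll go closer, then compare.

Request:
play_rows --motion '[[[0.1,1.2,0],0,-1],[[0,1,0],0,-1],[[0,0.3,0],0,-1],[[0,0,0],0,-1],[[0,0,0],0,-1]]'

```text
time: 17.4
tool_pos: [0.5105, -0.116, 0.1104]
orientation: [-0.5, 0.5, 0.5, -0.5]
ft_force: [0.1, -0.4, -0.8]
gripper_width: 0.521
```

Run:
```python
from h import *
p,A=state()
s=avg("side",8,"S7")
gridcrop(s,"a11",310,195,360,270,10)
# expected pixel silhouettes for held prop (foot at z_tcp-.0213) and standing one, both centred at given xy
th=np.linspace(0,2*np.pi,73)
for nm,x,y,z in(("held foot",p[0],p[1],p[2]-.0213),("stand top",.510,-.116,.085),("stand foot",.510,-.116,.025)):
    q=proj("side",np.stack([x+.024*np.cos(th),y+.024*np.sin(th),0*th+z],1)); print(nm,"u",q[:,0].min().round(1),q[:,0].max().round(1),"v",q[:,1].min().round(1),q[:,1].max().round(1))
```

```text
t 17.40 tcp [ 0.5105 -0.116   0.1104] head 89.97 tilt 0.04 F [ 0.07 -0.4  -0.84] w 48.0mm
held foot u 321.9 346.7 v 225.6 241.7
stand top u 321.8 346.5 v 227.3 243.5
stand foot u 322.2 345.8 v 249.5 266.1
```

View pics/a11.png

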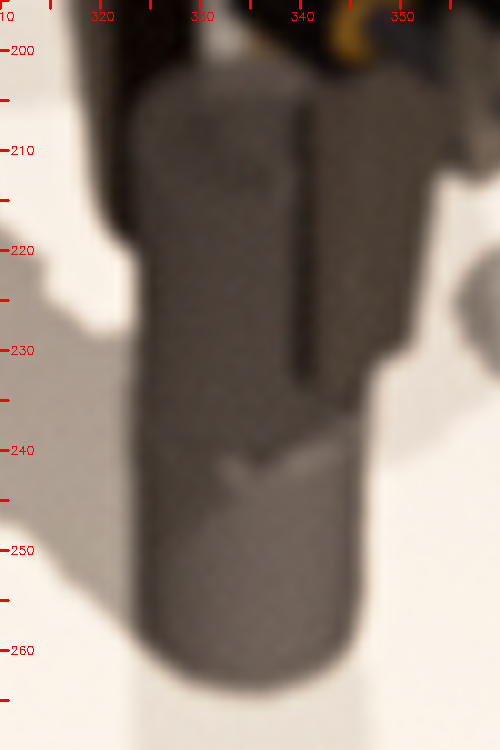

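Run:
```python
from h import *
s=np.load("pics/S7.npy").mean(2); s0=np.load("pics/S.npy").mean(2)
def edges(im,v):
    l=im[v,312:332]; rr=im[v,338:358]
    def cross(seg,u0):
        mid=(seg.max()+seg.min())/2; i=np.where((seg[:-1]-mid)*(seg[1:]-mid)<0)[0]; return [round(float(u0+k+(seg[k]-mid)/(seg[k]-seg[k+1])),2) for k in i]
    return cross(l,312),cross(rr,338)
for v in(236,238,240,244,246,248,250,252): print(v,edges(s,v))
gridcrop(np.load("pics/S7.npy"),"a12",318,225,352,250,22)
```

```text
236 ([322.83], [346.98])
238 ([322.76], [346.91])
240 ([322.78], [346.78])
244 ([323.2], [346.54])
246 ([323.21], [346.54])
248 ([322.69], [346.43])
250 ([322.14], [346.43])
252 ([322.08], [346.44])
```

View pics/a12.png

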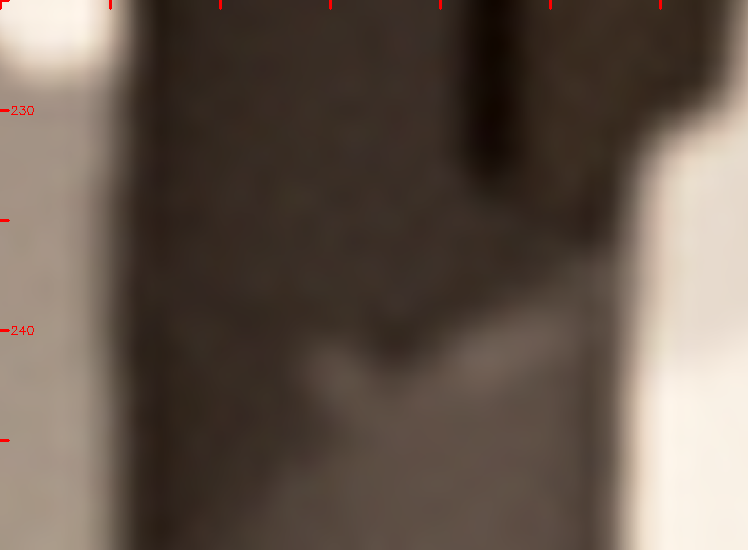

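Edges agree across the seam: held 322.8/347.0, standing 323.2/346.5, against 0.2–0.3 px expected from perspective. Lowering.

Request:
play_rows --motion '[[[0,0.2,0],0,-1],[[0,0.1,0],0,-1],[[0,0.05,0],0,-1],[[0,0.05,0],0,-1],[[0,0,0],0,-1]]'

```text
time: 18.42
tool_pos: [0.5103, -0.1159, 0.1063]
orientation: [-0.5, 0.5, 0.5, -0.5]
ft_force: [-0.9, -0.0, -0.1]
gripper_width: 0.523
```

Request:
play_rows --motion '[[[0,0.05,0],0,-1],[[0,0,0],0,-1]]'

```text
time: 18.68
tool_pos: [0.5105, -0.1159, 0.1062]
orientation: [-0.5, 0.5, 0.5, -0.5]
ft_force: [-1.2, 0.9, 4.5]
gripper_width: 0.522
```

Run:
```python
from h import *
p,A=state()
```

```text
t 18.68 tcp [ 0.5105 -0.1159  0.1062] head 89.98 tilt 0.03 F [-1.22  0.9   4.55] w 48.0mm
```

Contact at 4.5 N. Releasing and raising.

Request:
play_rows --motion '[[[0,0,0],0,0.1],[[0,0,0],0,0.3],[[0,0,0],0,0.6],[[0,0,0],0,0.7],[[0,-1,0],0,0.7],[[0,-3,0],0,0.8],[[0,-4,0],0,1],[[0,-3,0],0,1]]'

```text
time: 19.68
tool_pos: [0.5108, -0.1161, 0.2182]
orientation: [-0.499, 0.501, 0.5, -0.5]
ft_force: [-0.2, 0.5, -0.7]
gripper_width: 1.0
```

Run:
```python
from h import *
plan(.3975,.326,.2,90)
s=avg("side",3,"S8")
gridcrop(s,"a13",310,195,360,270,8)
```

```text
t 19.68 tcp [ 0.5108 -0.1161  0.2182] head 89.98 tilt 0.14 F [-0.22  0.52 -0.71] w 92.0mm
shift now cm [44.21  1.75 11.35]
turn deg -0.02 shift after turn cm [44.21  1.75 11.33]
```

View pics/a13.png

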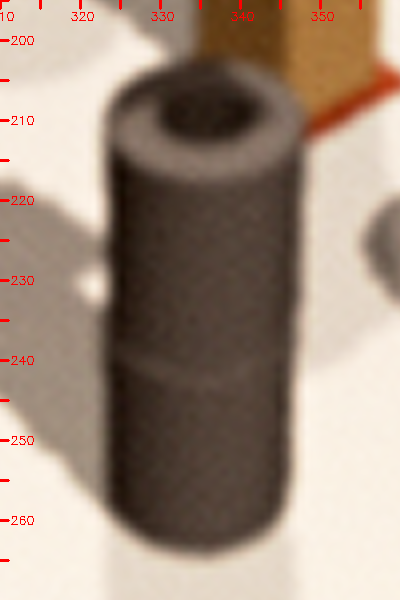

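The stack is aligned, with straight sides at u=323.5 and 346.5 and the seam at v≈241. Next is the lid.

Run:
```python
from h import *
print(plane("top",[(208.2,259.95)],.027),plane("top",[(206.4,259.9)],.049), plane("side",[(188.7,181.2)],.049))
```

```text
[[0.39629724 0.32719682 0.027     ]] [[0.39728062 0.32684404 0.049     ]] [[0.39919576 0.32349494 0.049     ]]
```

Request:
play_rows --motion '[[[2,0,0.5],0,1],[[4.5,0,1.2],0,1],[[5.8,0,1.5],0,1],[[5.8,0,1.5],0,1],[[5.8,0,1.5],0,1],[[5.8,0,1.5],0,1],[[5.8,0,1.5],0,1],[[4.5,0,1.2],0,1]]'

```text
time: 20.82
tool_pos: [0.4033, 0.2866, 0.2139]
orientation: [0.5, -0.499, -0.499, 0.501]
ft_force: [0.5, 0.4, -0.5]
gripper_width: 1.0
```

Request:
play_rows --motion '[[[3,0,0.7],0,0.5],[[1.2,0,0.3],0,0.3],[[0,3,0],0,0],[[0,4,0],0,0],[[0,3,0],0,0],[[0,0,0],0,0],[[0,0,0],0,0]]'

```text
time: 21.7
tool_pos: [0.3969, 0.3262, 0.1166]
orientation: [-0.5, 0.5, 0.5, -0.499]
ft_force: [0.1, 0.7, 0.4]
gripper_width: 0.498
```

Run:
```python
from h import *
plan(.397,.3265,.0295,90)
s=avg("side",3,"S9");t=avg("top",3,"T9")
gridcrop(s,"b1",165,140,225,205,10);gridcrop(t,"b2",160,225,240,290,8)
```

```text
t 21.70 tcp [0.3969 0.3262 0.1166] head 89.95 tilt 0.06 F [0.14 0.7  0.36] w 45.8mm
shift now cm [0.02 8.71 0.  ]
turn deg -0.05 shift after turn cm [0.02 8.71 0.  ]
```

View pics/b1.png

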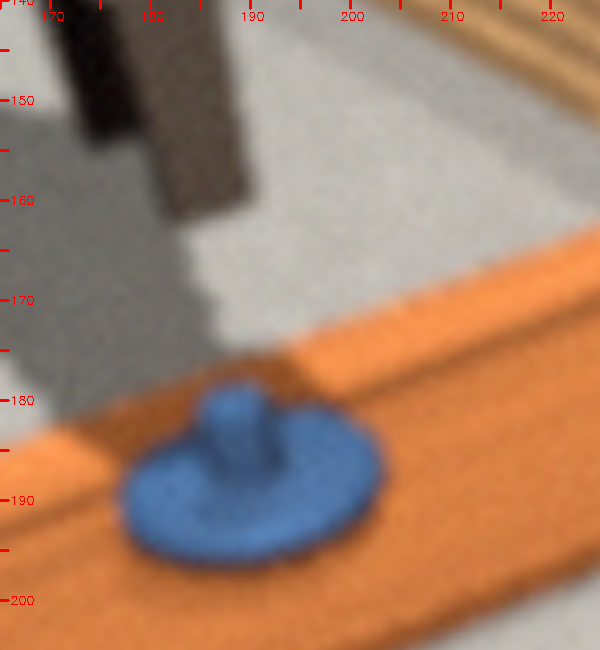

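View pics/b2.png

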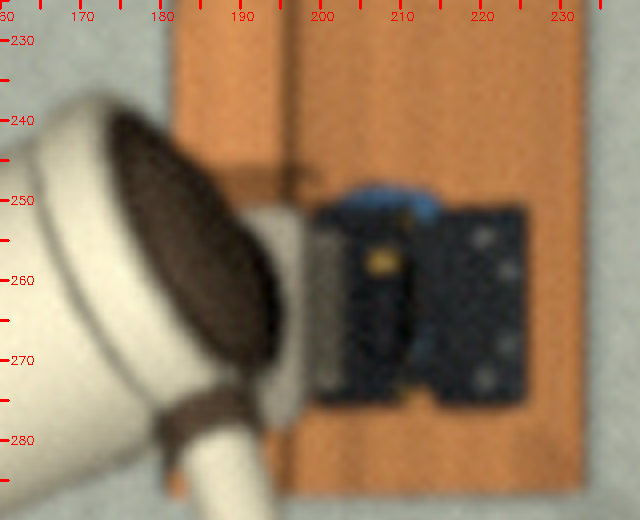

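The fingers are lined up over the knob (side 189,180), opened to 46 mm. The lid's edge just shows behind the gripper in the top view.

Request:
play_rows --motion '[[[0,3,0],0,0],[[0,3,0],0,0],[[0,2,0],0,0],[[0,0.6,0],0,0],[[0,0,0],0,0],[[0,0,0],0,-0.3],[[0,0,0],0,-0.4],[[0,0,0],0,-0.5]]' --grip_force 10

```text
time: 23.0
tool_pos: [0.3969, 0.3265, 0.0302]
orientation: [-0.5, 0.5, 0.5, -0.499]
ft_force: [0.3, 1.7, 0.6]
gripper_width: 0.251
```

Request:
play_rows --motion '[[[0,0,0],0,-0.8],[[0,0,0],0,-1],[[0,0,0],0,-1]]'

```text
time: 23.38
tool_pos: [0.3969, 0.3267, 0.0301]
orientation: [-0.5, 0.5, 0.5, -0.499]
ft_force: [-0.6, 2.9, 4.7]
gripper_width: 0.212
```

Run:
```python
from h import *
state()
s=avg("side",3,"S10")
gridcrop(s,"b3",165,140,225,205,10)
```

```text
t 23.38 tcp [0.3969 0.3267 0.0301] head 89.97 tilt 0.07 F [-0.57  2.94  4.68] w 19.5mm
```

View pics/b3.png

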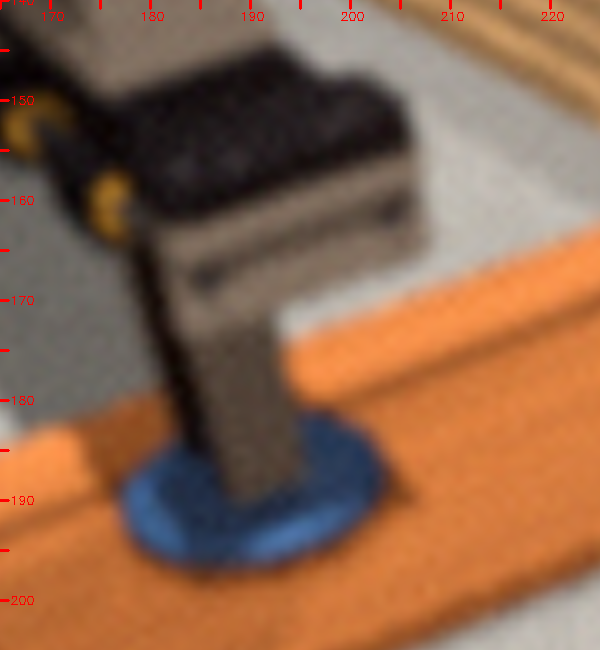

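The knob is held at 19.5 mm. Lifting a little to check that the lid hangs level.

Request:
play_rows --motion '[[[0,-0.5,0],0,-1],[[0,-1.5,0],0,-1],[[0,-3,0],0,-1],[[0,-2,0],0,-1],[[0,-0.5,0],0,-1],[[0,0,0],0,-1],[[0,0,0],0,-1]]' --grip_force 15

```text
time: 24.4
tool_pos: [0.3957, 0.3258, 0.1036]
orientation: [0.5, -0.5, -0.499, 0.501]
ft_force: [0.3, 0.3, -0.9]
gripper_width: 0.207
```

Run:
```python
from h import *
state()
s=avg("side",4,"S11")
gridcrop(s,"b4",155,120,215,200,8)
```

```text
t 24.40 tcp [0.3957 0.3258 0.1036] head 89.97 tilt 0.12 F [ 0.25  0.28 -0.87] w 19.0mm
```

View pics/b4.png

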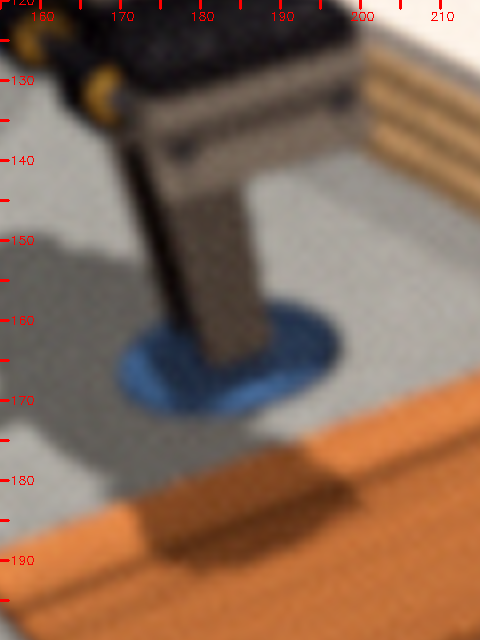

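Run:
```python
from h import *
gridcrop(np.load("pics/T.npy"),"b5",350,155,390,195,18)
```

```text
(no output)
```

View pics/b5.png

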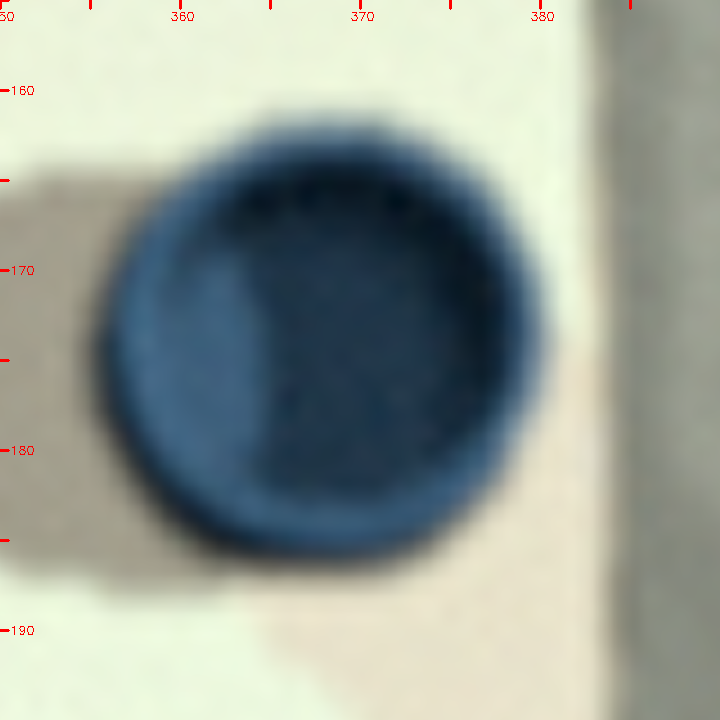

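Run:
```python
from h import *
plan(.630,-.132,.24,90)
```

```text
t 24.60 tcp [0.396  0.326  0.1039] head 89.97 tilt 0.08 F [-0.5  -1.32 -1.55] w 19.4mm
shift now cm [-45.8  -13.61 -23.41]
turn deg -0.03 shift after turn cm [-45.81 -13.61 -23.38]
```

Request:
play_rows --motion '[[[0,-3,0],0,-1],[[0,-4.5,0],0,-1],[[0,-4,0],0,-1],[[-1,-2,-0.5],0,-1],[[-3,0,-1.5],0,-1],[[-4.5,0,-2.3],0,-1],[[-5,0,-2.6],0,-1],[[-5,0,-2.6],0,-1]]'

```text
time: 25.6
tool_pos: [0.4918, 0.1397, 0.2394]
orientation: [0.5, -0.5, -0.5, 0.5]
ft_force: [0.7, 0.0, -0.4]
gripper_width: 0.211
```

Request:
play_rows --motion '[[[-5,0,-2.6],0,-1],[[-5,0,-2.6],0,-1],[[-5,0,-2.6],0,-1],[[-5,0,-2.6],0,-1],[[-4,0,-2],0,-1],[[-2.5,0,-1.2],0,-1],[[-0.8,0,-0.4],0,-1],[[0,0,0],0,-1]]'

```text
time: 26.6
tool_pos: [0.631, -0.1315, 0.2392]
orientation: [0.501, -0.5, -0.5, 0.5]
ft_force: [0.2, 1.0, -0.6]
gripper_width: 0.211
```

Request:
play_rows --motion '[[[0,3,0],0,-1],[[0,3.5,0],0,-1],[[0,3,0],0,-1],[[0,1,0],0,-1],[[0,0,0],0,-1],[[0,0,0],0,-1]]'

```text
time: 27.35
tool_pos: [0.6323, -0.132, 0.1366]
orientation: [-0.499, 0.501, 0.5, -0.5]
ft_force: [-0.0, 0.4, -0.7]
gripper_width: 0.206
```

Run:
```python
from h import *
plan(.631,-.132,.0971,90)
s=avg("side",4,"S12");t=avg("top",3,"T12")
gridcrop(s,"b6",355,165,415,250,8);gridcrop(t,"b7",340,145,400,200,12)
```

```text
t 27.35 tcp [ 0.6323 -0.132   0.1366] head 90.00 tilt 0.17 F [-0.02  0.39 -0.65] w 18.9mm
shift now cm [0.   3.95 0.14]
turn deg -0.00 shift after turn cm [0.   3.95 0.14]
```

View pics/b6.png

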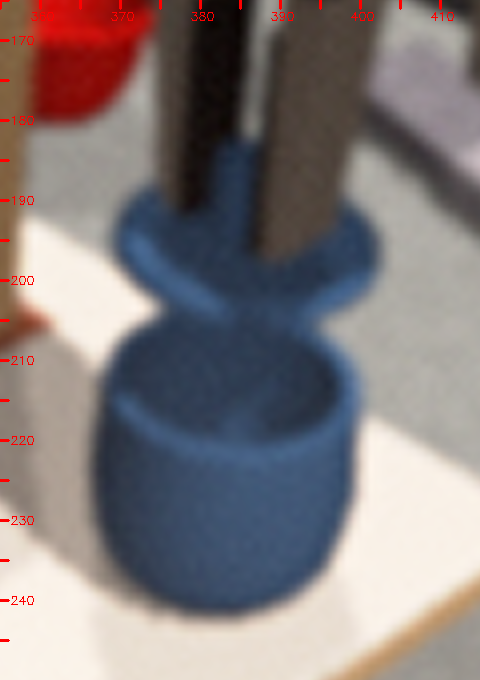

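View pics/b7.png

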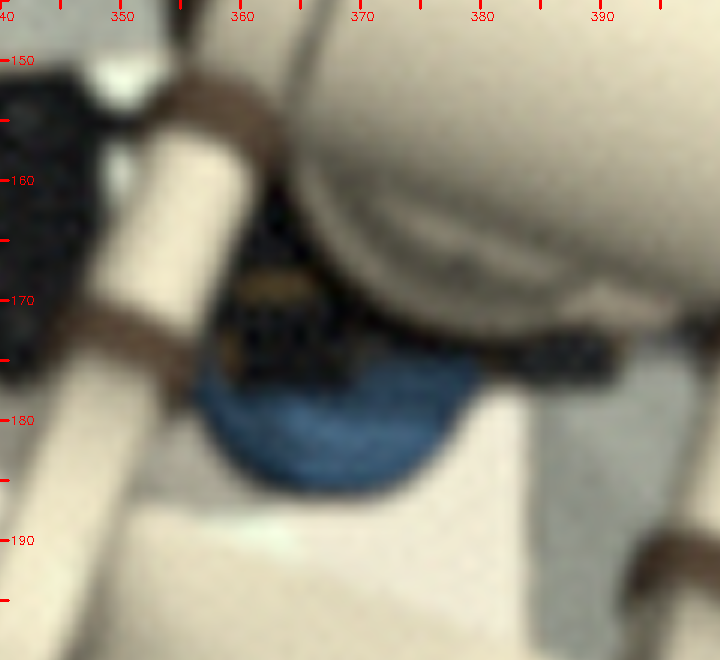

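Run:
```python
from h import *
th=np.linspace(0,2*np.pi,361)
for nm,z in(("flange top",.1335),("flange bot",.1265),("rim",.087)):
    P=np.stack([.631+.034*np.cos(th),-.132+.034*np.sin(th),0*th+z],1)
    for c in("side","top"):
        q=proj(c,P); print(nm,c,"u",q[:,0].min().round(1),q[:,0].max().round(1),"v",q[:,1].min().round(1),q[:,1].max().round(1))
```

```text
flange top side u 367.2 401.4 v 185.4 204.6
flange top top u 357.4 382.7 v 158.5 183.6
flange bot side u 367.0 401.1 v 188.2 207.5
flange bot top u 357.1 382.3 v 159.0 183.9
rim side u 366.0 399.0 v 203.5 223.3
rim top u 356.0 380.4 v 161.6 185.7
```

Request:
play_rows --motion '[[[0,1.5,0.05],0,-1],[[0,1,0.05],0,-1],[[0,0.4,0],0,-1],[[0,0,0],0,-1],[[0,0,0],0,-1]]'

```text
time: 28.32
tool_pos: [0.6305, -0.132, 0.106]
orientation: [-0.5, 0.5, 0.5, -0.5]
ft_force: [-0.4, 0.1, -1.0]
gripper_width: 0.211
```

Run:
```python
from h import *
plan(.631,-.132,.0971,90)
s=avg("side",6,"S13");t=avg("top",2,"T13")
gridcrop(s,"b8",355,180,415,230,13)
p,A=state()
th=np.linspace(0,2*np.pi,361)
for nm,z in(("flange top",p[2]-.0031),("flange bot",p[2]-.0101),("rim",.087)):
    q=proj("side",np.stack([.631+.034*np.cos(th),-.132+.034*np.sin(th),0*th+z],1)); print(nm,"u",q[:,0].min().round(1),q[:,0].max().round(1),"v",q[:,1].min().round(1),q[:,1].max().round(1))
```

```text
t 28.32 tcp [ 0.6305 -0.132   0.106 ] head 89.98 tilt 0.04 F [-0.4   0.14 -1.  ] w 19.4mm
shift now cm [-0.    0.89 -0.05]
turn deg -0.02 shift after turn cm [-0.    0.89 -0.05]
t 28.73 tcp [ 0.6303 -0.1319  0.1057] head 89.97 tilt 0.01 F [ 1.37  0.25 -0.95] w 18.9mm
flange top u 366.4 399.8 v 197.5 217.1
flange bot u 366.2 399.4 v 200.2 219.9
rim u 366.0 399.0 v 203.5 223.3
```

View pics/b8.png

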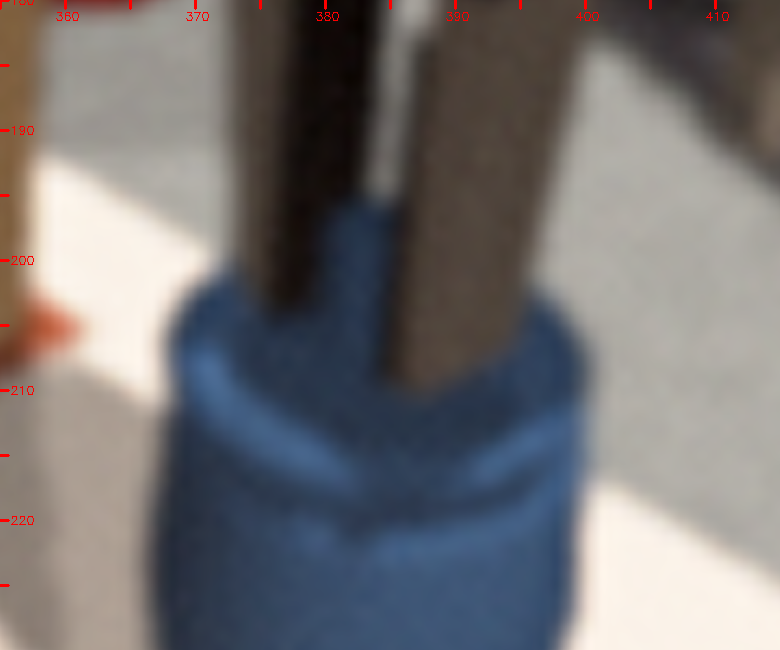

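Run:
```python
from h import *
def cr(im,v,a,b):
    seg=im[v,a:b,2]-0.9*im[v,a:b,0]; mid=(seg[0]+seg[-1])/2
    i=np.where((seg[:-1]-mid)*(seg[1:]-mid)<0)[0]; return [round(float(a+k+(seg[k]-mid)/(seg[k]-seg[k+1])),2) for k in i]
for n in("S","S12","S13"):
    im=np.load(f"pics/{n}.npy")
    print(n)
    for v in {"S":(208,210,211,212,213,214,216),"S12":(193,194,195,196,197),"S13":(203,204,205,206,207,208,209,210)}[n]: print(v,cr(im,v,358,380),cr(im,v,390,412))
c,A=cal("side"); print(A[:,0].round(2))
```

```text
S
208 [369.22] [397.61]
210 [368.49] [399.36]
211 [368.25] [399.91]
212 [368.08] [400.28]
213 [368.0] [400.57]
214 [368.03] [400.7]
216 [368.18] [400.54]
S12
193 [368.46] [394.95, 403.49, 407.9, 408.16, 409.56]
194 [368.15] [391.28, 403.94, 410.63]
195 [368.16] [390.6, 407.73, 408.29, 409.75, 410.45]
196 [368.44] [404.0, 405.89, 406.21]
197 [369.01] [403.47]
S13
203 [361.26, 367.13, 368.16] [390.24, 391.96, 393.01, 409.72, 410.3]
204 [361.92] [390.26, 391.66, 392.61, 393.13, 400.96, 405.87, 406.12, 407.56, 408.36]
205 [362.67] [391.83, 401.74, 402.69, 403.19, 405.83, 406.41, 407.49, 408.85, 410.89]
206 [362.81] [390.01, 408.6, 410.99]
207 [367.29] [403.14, 406.68, 407.42]
208 [367.74] [401.96]
209 [368.15] [401.0]
210 [368.35] [400.57]
[ 0.76 -0.64 -0.02]
```

Run:
```python
from h import *
for n,rows in(("S",(210,212,213,214,216)),("S12",(193,194,195,196)),("S13",(204,205,206,207,208,209))):
    im=np.load(f"pics/{n}.npy"); d=im[:,:,0]-im[:,:,2]
    for v in rows: print(n,v,"L",d[v,364:374].round().astype(int),"R",d[v,394:408].round().astype(int))
```

```text
S 210 L [-16 -16 -16 -16  -4  28  47  41  34  33] R [ 20  23  34  44  39  21   0  -8 -10  -8  -8  -9 -10  -7]
S 212 L [-16 -16 -17 -20   9  41  47  39  34  36] R [19 16 18 33 46 42 19 -1 -8 -8 -8 -9 -8 -9]
S 213 L [-16 -17 -17 -20  10  42  50  40  36  35] R [20 16 17 27 45 46 25  2 -8 -8 -8 -8 -8 -8]
S 214 L [-16 -17 -19 -21   8  41  50  46  39  37] R [18 16 16 28 46 48 27  5 -6 -8 -9 -8 -8 -9]
S 216 L [-16 -16 -24 -18   0  26  43  49  49  43] R [18 19 28 41 52 46 21  0 -7 -8 -7 -8 -7 -8]
S12 193 L [-11  -8  -9  -8  -6   4  21  36  42  40] R [-16 -15  -7  11  30  38  31  16   2  -5  -8  -7  -7  -8]
S12 194 L [-10 -11  -8  -6  -4  10  30  48  48  44] R [-12  -3   8  22  33  38  36  24  10  -4  -8  -8 -10  -8]
S12 195 L [-20 -13 -11  -8  -4  10  34  52  56  54] R [ 1 14 24 31 37 40 36 31 14  1 -8 -7 -8 -7]
S12 196 L [-16 -17 -17 -11  -6   6  30  53  58  60] R [16 27 33 36 37 38 38 31 17  2 -6 -8 -6 -7]
S13 204 L [-15 -15 -16 -17 -16   8  29  38  38  34] R [-12   1  20  25  13  -1  -7  -7  -9  -9  -8  -8  -7  -8]
S13 205 L [-16 -14 -16 -21  -5  18  35  38  36  34] R [-10   9  27  34  24   9  -4  -8  -8  -8  -8  -9  -7  -8]
S13 206 L [-15 -15 -15 -21   2  28  42  41  36  31] R [-3 16 31 37 32 18  3 -5 -8 -8 -8 -8 -8 -8]
S13 207 L [-14 -15 -16 -20   6  38  51  53  46  34] R [11 26 36 36 36 24  9  0 -8 -9 -9 -9 -9 -8]
S13 208 L [-16 -16 -15 -20   6  40  55  60  51  38] R [26 33 36 38 36 30 13  0 -7 -8 -9 -9 -9 -8]
S13 209 L [-23 -16 -16 -21   1  33  54  59  55  44] R [ 33  36  35  36  38  30  14  -2  -8  -8  -8 -10  -9  -9]
```

Lid against the jar rim in the side view is about -0.6 px (1 mm). I'll shift 1 mm in +x and lower it.

Request:
play_rows --motion '[[[0,0,-0.1],0,-1],[[0,0.4,0],0,-1],[[0,0.2,0],0,-1],[[0,0.1,0],0,-1],[[0,0.05,0],0,-1],[[0,0,0],0,-1]]'

```text
time: 29.48
tool_pos: [0.6312, -0.1319, 0.0981]
orientation: [-0.5, 0.5, 0.5, -0.5]
ft_force: [0.3, -0.2, -1.1]
gripper_width: 0.213
```

Request:
play_rows --motion '[[[0,0.05,0],0,-1],[[0,0,0],0,-1]]'

```text
time: 29.72
tool_pos: [0.6312, -0.1319, 0.0976]
orientation: [0.5, -0.5, -0.5, 0.5]
ft_force: [0.2, -0.9, -0.5]
gripper_width: 0.207
```

Request:
play_rows --motion '[[[0,0.05,0],0,-1],[[0,0,0],0,-1]]'

```text
time: 29.98
tool_pos: [0.6313, -0.1319, 0.0972]
orientation: [-0.5, 0.5, 0.5, -0.5]
ft_force: [-1.0, -0.9, 0.1]
gripper_width: 0.208
```

Run:
```python
from h import *
p,A=state()
s=avg("side",5,"S14")
gridcrop(s,"b9",355,180,415,245,10)
```

```text
t 29.98 tcp [ 0.6313 -0.1319  0.0972] head 89.97 tilt 0.01 F [-1.01 -0.92  0.06] w 19.2mm
```

View pics/b9.png

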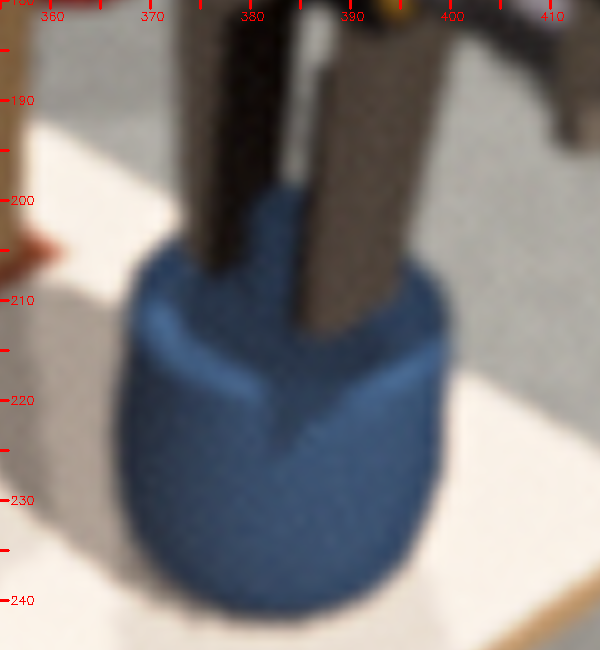

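Request:
play_rows --motion '[[[0,0.05,0],0,-1],[[0,0,0],0,-1]]'

```text
time: 30.48
tool_pos: [0.6314, -0.132, 0.0972]
orientation: [-0.5, 0.5, 0.5, -0.5]
ft_force: [-1.2, 0.4, 2.9]
gripper_width: 0.212
```

Contact at exactly the expected height (0.0972). Releasing.

Request:
play_rows --motion '[[[0,0,0],0,-0.45],[[0,0,0],0,-0.3],[[0,0,0],0,0],[[0,0,0],0,0],[[0,-0.7,0],0,0],[[0,-3,0],0,0],[[0,-5,0],0,0.5],[[0,-4,0],0,1]]'

```text
time: 31.48
tool_pos: [0.6316, -0.132, 0.2264]
orientation: [-0.499, 0.501, 0.5, -0.5]
ft_force: [0.1, 1.1, -0.3]
gripper_width: 0.691
```

Run:
```python
from h import *
plan(.400,-.352,.23,90)
s=avg("side",5,"S15")
gridcrop(s,"c1",355,180,415,245,10)
```

```text
t 31.48 tcp [ 0.6316 -0.132   0.2264] head 89.97 tilt 0.12 F [ 0.1   1.07 -0.31] w 63.6mm
shift now cm [-22.01  -0.39  23.15]
turn deg -0.03 shift after turn cm [-22.    -0.39  23.16]
```

View pics/c1.png

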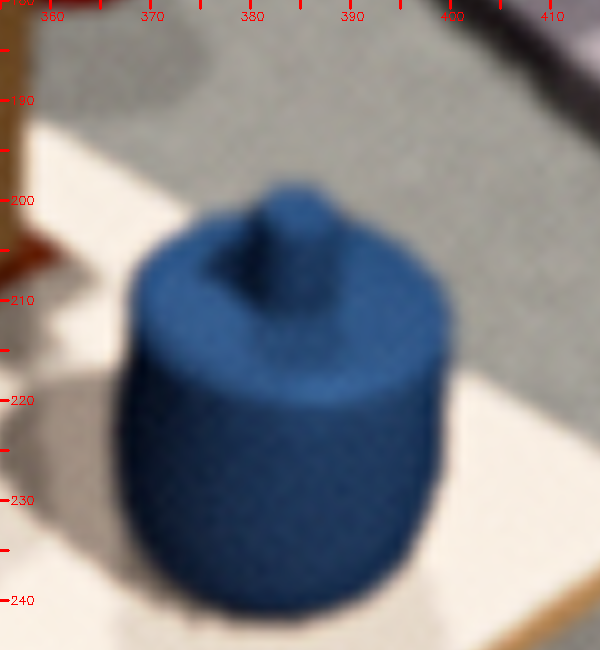

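The lid is seated all round: flange ellipse 368–400 on the rim, with an even edge. Now the vase; I'll turn the jaw to lie along x so it meets the rim between lobes.

Request:
play_rows --motion '[[[0,-0.5,0],10,1],[[0,0,0],10,1],[[0,0,0],10,1],[[0,0,0],10,1],[[0,0,0],10,1],[[0,0,0],10,1],[[0,0,0],10,1],[[0,0,0],10,1]]'

```text
time: 32.72
tool_pos: [0.6301, -0.1314, 0.226]
orientation: [0.705, -0.704, -0.058, 0.061]
ft_force: [-1.0, 0.4, 0.1]
gripper_width: 0.999
```

Request:
play_rows --motion '[[[0,0,0],10,1],[[0,0,0],0,1]]'

```text
time: 32.98
tool_pos: [0.6303, -0.1315, 0.2264]
orientation: [0.708, -0.707, 0.001, 0.002]
ft_force: [0.3, -0.7, 1.1]
gripper_width: 1.0
```

Run:
```python
from h import *
V=plane("top",[(452.9,255.55)],.112)[0]; print(V.round(4), plane("top",[(433.9,255.3)],.035).round(4))
plan(V[0],V[1],.23,0)
```

```text
[ 0.4018 -0.3513  0.112 ] [[ 0.4008 -0.3197  0.035 ]]
t 32.98 tcp [ 0.6303 -0.1315  0.2264] head 0.08 tilt 0.21 F [ 0.25 -0.75  1.05] w 92.0mm
shift now cm [-22.87  -0.32 -21.94]
turn deg 0.08 shift after turn cm [-22.84  -0.32 -21.98]
```

Request:
play_rows --motion '[[[-2,0,-2],0,1],[[-3.5,0,-3.3],0,1],[[-4,0,-3.9],0,1],[[-4,0,-3.9],0,1],[[-4,0,-3.9],0,1],[[-3,0,-2.9],0,1],[[-1.7,0,-1.5],0,1],[[-0.7,0,-0.5],0,1]]'

```text
time: 33.98
tool_pos: [0.401, -0.3511, 0.2277]
orientation: [0.708, -0.707, 0.0, 0.001]
ft_force: [0.7, 0.4, -0.2]
gripper_width: 1.0
```

Request:
play_rows --motion '[[[0,2,0],0,1],[[0,4,0],0,1],[[0,3,0],0,1],[[0,0,0],0,1],[[0,0,0],0,1]]'

```text
time: 34.6
tool_pos: [0.4029, -0.351, 0.1398]
orientation: [-0.707, 0.708, 0.001, 0.0]
ft_force: [-0.2, -0.6, 0.6]
gripper_width: 1.001
```

Run:
```python
from h import *
plan(.4018,-.3508,.062,0)
s=avg("side",3,"S16")
gridcrop(s,"c2",350,270,440,400,6)
```

```text
t 34.60 tcp [ 0.4029 -0.351   0.1398] head 0.06 tilt 0.09 F [-0.23 -0.63  0.56] w 92.1mm
shift now cm [-0.12  7.78  0.03]
turn deg 0.06 shift after turn cm [-0.12  7.78  0.03]
```

View pics/c2.png

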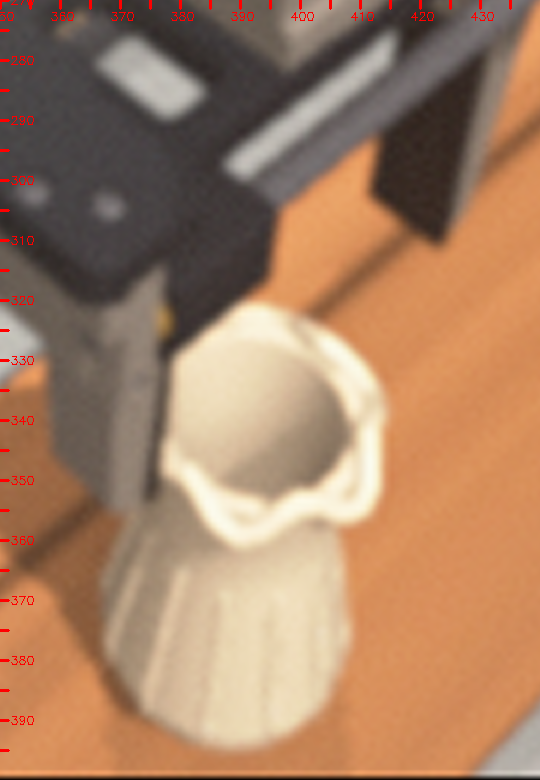

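The fingers straddle the vase's rim, with tips at about (371,356) and (423,310). Descending to neck height and closing gently to see what width it stops at.

Request:
play_rows --motion '[[[-0.1,2,0],0,1],[[0,3,0],0,1],[[0,2.2,0],0,1],[[0,0.6,0],0,1],[[0,0,0],0,0.8],[[0,0,0],0,0.6],[[0,0,0],0,0.5],[[0,0,0],0,0.4]]' --grip_force 5

```text
time: 35.75
tool_pos: [0.4013, -0.3511, 0.0611]
orientation: [-0.707, 0.707, 0.0, 0.0]
ft_force: [0.3, -0.8, 0.0]
gripper_width: 0.699
```

Request:
play_rows --motion '[[[0,0,0],0,0.35],[[0,0,0],0,0.3],[[0,0,0],0,0.25],[[0,0,0],0,0.2],[[0,0,0],0,0.2]]'

```text
time: 36.38
tool_pos: [0.4013, -0.3508, 0.0607]
orientation: [-0.707, 0.707, -0.0, 0.0]
ft_force: [-0.0, 0.8, 0.8]
gripper_width: 0.601
```

Run:
```python
from h import *
state()
s=avg("side",3,"S17")
gridcrop(s,"c3",350,270,440,400,6)
```

```text
t 36.38 tcp [ 0.4013 -0.3508  0.0607] head -0.02 tilt 0.02 F [-0.04  0.81  0.77] w 55.3mm
```

View pics/c3.png

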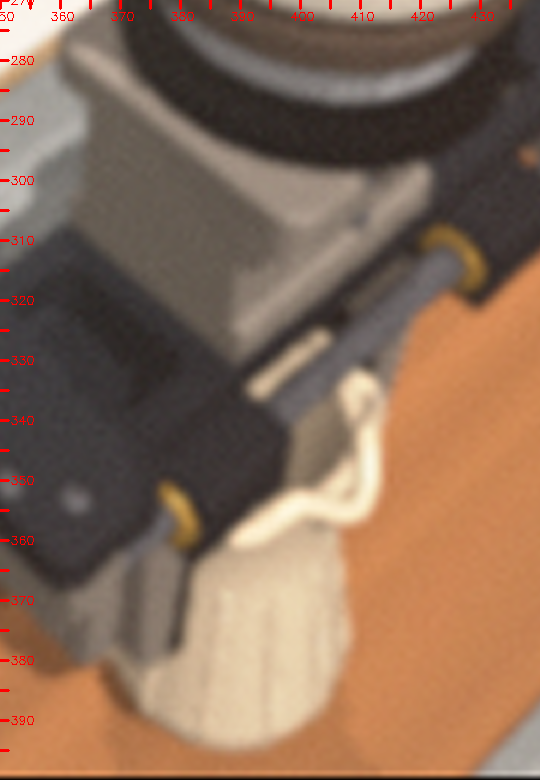

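Request:
play_rows --motion '[[[0,0,0],0,0.14],[[0,0,0],0,0.08],[[0,0,0],0,0.02],[[0,0,0],0,-0.03],[[0,0,0],0,-0.06],[[0,0,0],0,-0.06]]'

```text
time: 37.28
tool_pos: [0.4013, -0.3509, 0.0608]
orientation: [-0.707, 0.707, -0.0, 0.0]
ft_force: [1.4, -0.8, 1.9]
gripper_width: 0.548
```

Run:
```python
from h import *
state()
s=avg("side",5,"S18")
gridcrop(s,"c4",355,320,415,400,9)
```

```text
t 37.27 tcp [ 0.4013 -0.3509  0.0608] head -0.02 tilt 0.03 F [ 1.38 -0.79  1.87] w 50.4mm
```

View pics/c4.png

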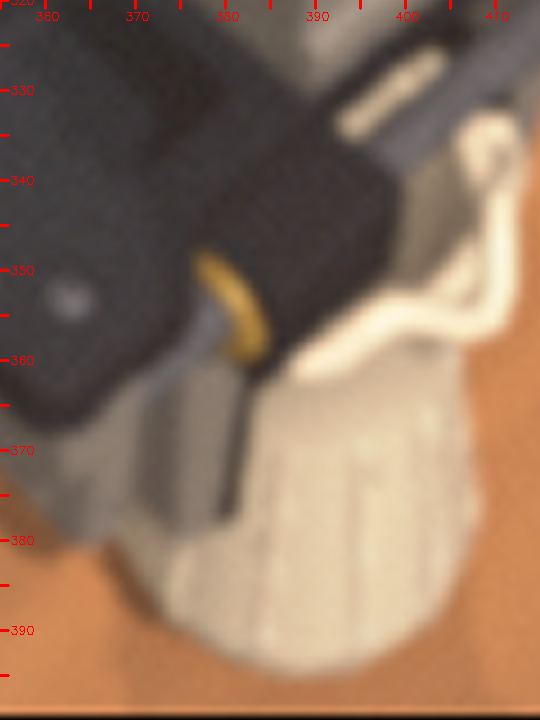

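It stopped at 50.4 mm with the tips on the tapering shoulder. I'll open slightly, rise 11 mm and try again for the neck.

Request:
play_rows --motion '[[[0,0,0],0,0.15],[[0,0,0],0,0.2],[[0,-0.6,0],0,0.2],[[0,-0.5,0],0,0.2],[[0,0,0],0,0.1],[[0,0,0],0,0.04],[[0,0,0],0,-0.02],[[0,0,0],0,-0.08]]'

```text
time: 38.52
tool_pos: [0.4018, -0.3514, 0.0724]
orientation: [-0.707, 0.708, 0.0, 0.001]
ft_force: [2.5, 0.9, 5.4]
gripper_width: 0.548
```

Request:
play_rows --motion '[[[0,0,0],0,-0.12],[[0,0,0],0,-0.12],[[0,0,0],0,-0.12]]'

```text
time: 38.9
tool_pos: [0.4018, -0.3514, 0.0724]
orientation: [-0.707, 0.708, 0.0, 0.001]
ft_force: [1.8, -0.3, 5.2]
gripper_width: 0.557
```

Run:
```python
from h import *
state()
s=avg("side",5,"S19")
gridcrop(s,"c5",355,320,415,400,9)
```

```text
t 38.90 tcp [ 0.4018 -0.3514  0.0724] head -0.02 tilt 0.11 F [ 1.84 -0.29  5.17] w 51.2mm
```

View pics/c5.png

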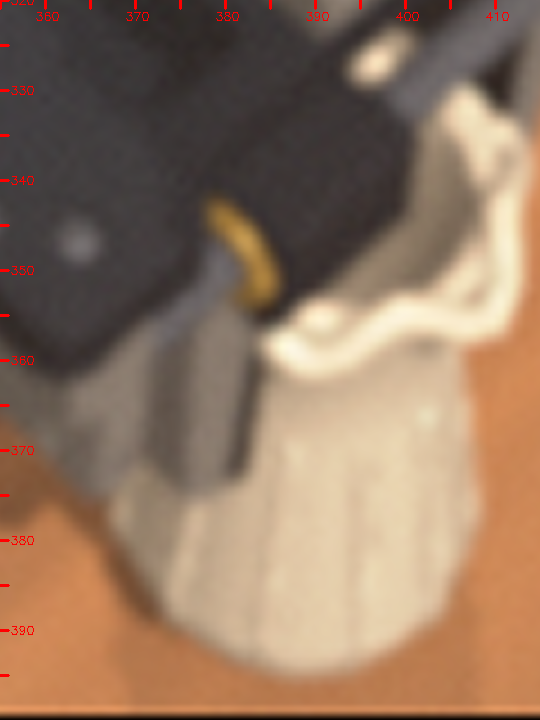

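It stops at the same width, about 50.5 mm, at both heights, so the pads are meeting the rim's valleys rather than the neck. The lower pose also has the tips beside the shoulder, which is steadier, so I'll go back down, grip there and test-lift.

Request:
play_rows --motion '[[[0,0,0],0,0.15],[[0,0,0],0,0.2],[[0,0.6,0],0,0.2],[[0,0.5,0],0,0.2],[[0,0,0],0,0.12],[[0,0,0],0,0.08],[[0,0,0],0,0],[[0,0,0],0,-1]]' --grip_force 8

```text
time: 40.15
tool_pos: [0.4009, -0.3505, 0.0603]
orientation: [0.707, -0.707, 0.0, 0.0]
ft_force: [0.1, 0.3, -3.6]
gripper_width: 0.555
```

Request:
play_rows --motion '[[[0,0,0],0,-1],[[0,0,0],0,-1],[[0,0,0],0,-1],[[0,0,0],0,-1]]'

```text
time: 40.65
tool_pos: [0.4011, -0.3508, 0.0606]
orientation: [-0.707, 0.707, -0.0, 0.0]
ft_force: [0.5, -0.1, -2.6]
gripper_width: 0.547
```

Run:
```python
from h import *
state()
s=avg("side",5,"S20")
gridcrop(s,"c6",355,320,415,400,9)
```

```text
t 40.65 tcp [ 0.4011 -0.3508  0.0606] head -0.02 tilt 0.00 F [ 0.5  -0.15 -2.6 ] w 50.3mm
```

View pics/c6.png

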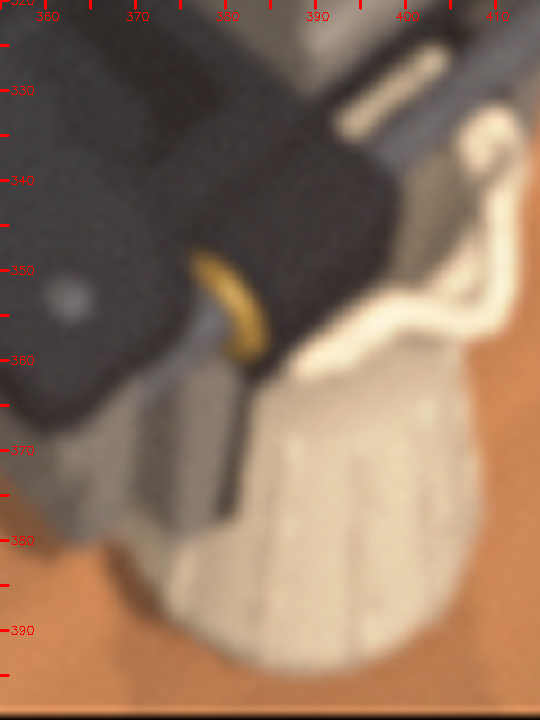

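Request:
play_rows --motion '[[[0,0,0],0,-1],[[0,-0.3,0],0,-1],[[0,-0.7,0],0,-1],[[0,-1,0],0,-1],[[0,-0.5,0],0,-1],[[0,0,0],0,-1],[[0,0,0],0,-1]]' --grip_force 14

```text
time: 41.78
tool_pos: [0.401, -0.3506, 0.0854]
orientation: [0.707, -0.707, 0.0, -0.0]
ft_force: [-0.3, 1.3, -2.9]
gripper_width: 0.543
```

Run:
```python
from h import *
state()
s=avg("side",5,"S21")
gridcrop(s,"c7",345,300,425,400,7)
```

```text
t 41.77 tcp [ 0.401  -0.3506  0.0854] head -0.03 tilt 0.02 F [-0.32  1.32 -2.88] w 50.0mm
```

View pics/c7.png

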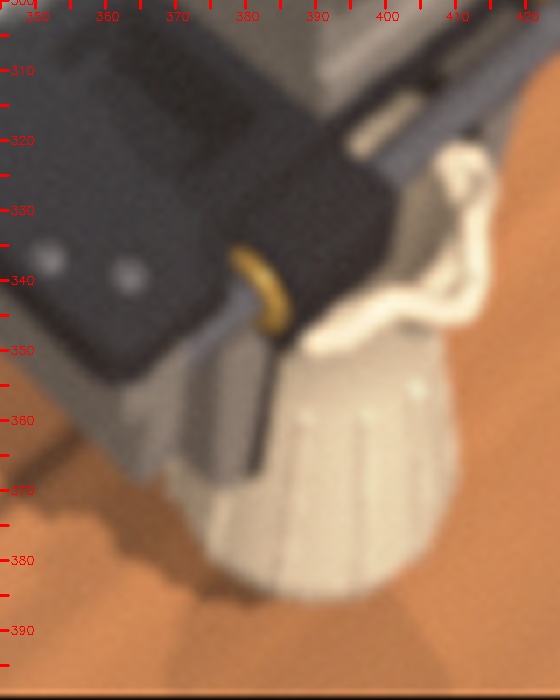

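The vase lifts upright without slipping: tip and foot moved the same amount, and the foot is now at about (391,385). Carrying it over.

Request:
play_rows --motion '[[[0,-2,0],0,-1],[[0,-4,0],0,-1],[[0,-4,0],0,-1],[[0,-2.5,0],0,-1],[[0,-0.8,1],0,-1],[[0.8,0,2.5],0,-1],[[1.2,0,4],0,-1],[[1.5,0,4.8],0,-1]]'

```text
time: 43.02
tool_pos: [0.4356, -0.2259, 0.217]
orientation: [0.708, -0.706, 0.001, -0.0]
ft_force: [1.0, 0.7, -2.1]
gripper_width: 0.545
```

Request:
play_rows --motion '[[[1.5,0,4.8],0,-1],[[1.5,0,4.8],0,-1],[[1.5,0,4.8],0,-1],[[1.3,0,4],0,-1],[[0.9,0,2.6],0,-1],[[0.6,0,1.3],0,-1],[[0.1,0,0.3],0,-1],[[0,0,0],0,-1]]'

```text
time: 44.02
tool_pos: [0.51, -0.0024, 0.2182]
orientation: [-0.707, 0.707, -0.001, 0.0]
ft_force: [-0.7, -0.3, -3.2]
gripper_width: 0.549
```

Request:
play_rows --motion '[[[0,2,0],0,-1],[[0,4,0],0,-1],[[0,4,0],0,-1],[[0,2,0],0,-1],[[0,0,0],0,-1],[[0,0,0],0,-1]]'

```text
time: 44.78
tool_pos: [0.5111, -0.0026, 0.0999]
orientation: [-0.707, 0.707, 0.0, 0.001]
ft_force: [-0.1, -1.4, -1.8]
gripper_width: 0.543
```

Run:
```python
from h import *
plan(.5098,-.0012,.0736,0)
s=avg("side",5,"S22");t=avg("top",4,"T22")
gridcrop(s,"d1",250,140,370,270,6);gridcrop(t,"d2",260,190,390,260,6)
```

```text
t 44.77 tcp [ 0.5111 -0.0026  0.0999] head -0.08 tilt 0.12 F [-0.1  -1.36 -1.77] w 49.9mm
shift now cm [-0.14  2.63  0.14]
turn deg -0.08 shift after turn cm [-0.14  2.63  0.14]
```

View pics/d1.png

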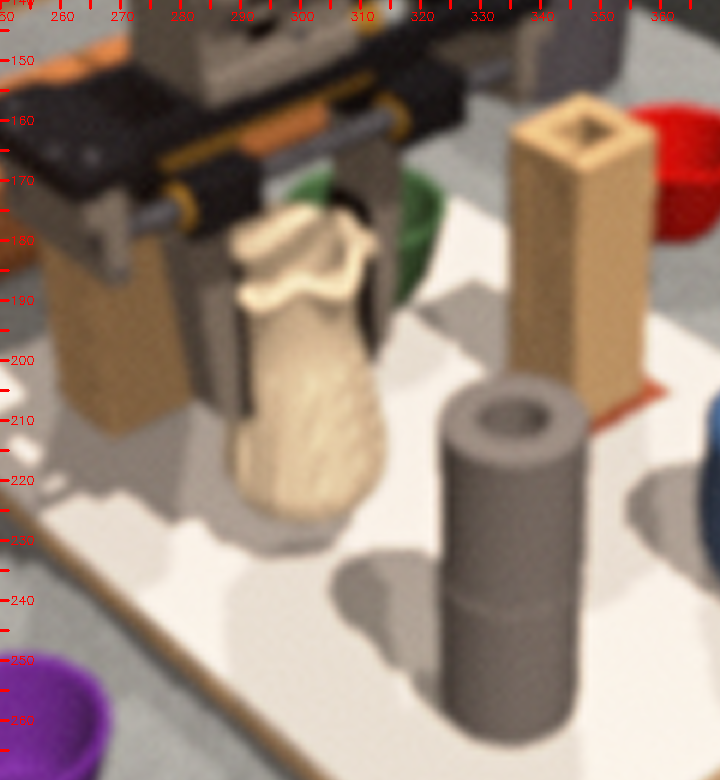

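View pics/d2.png

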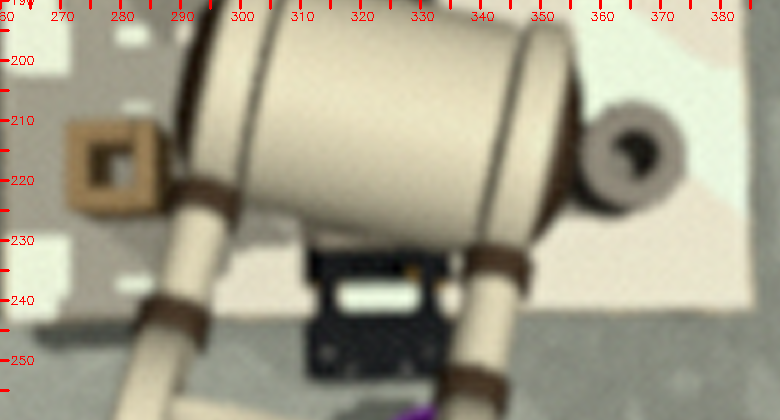

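The vase hangs upright between the front props, foot at about (302,226); both front props are undisturbed. Adjusting and lowering.

Request:
play_rows --motion '[[[-0.1,1,0.1],0,-1],[[0,0.9,0],0,-1],[[0,0.3,0],0,-1],[[0,0,0],0,-1],[[0,0,0],0,-1]]'

```text
time: 45.85
tool_pos: [0.5095, -0.0009, 0.0768]
orientation: [-0.707, 0.707, 0.0, 0.0]
ft_force: [-1.3, -0.1, -3.2]
gripper_width: 0.544
```

Run:
```python
from h import *
t=np.load("pics/T22.npy");gridcrop(t,"d3",350,198,382,230,20);gridcrop(t,"d5",264,204,292,230,20)
plan(.5098,-.0012,.0736,0)
s=avg("side",5,"S23")
gridcrop(s,"d4",270,170,340,250,8)
```

```text
t 45.85 tcp [ 0.5095 -0.0009  0.0768] head -0.02 tilt 0.03 F [-1.26 -0.06 -3.16] w 50.1mm
shift now cm [ 0.03  0.32 -0.03]
turn deg -0.02 shift after turn cm [ 0.03  0.32 -0.03]
```

View pics/d3.png

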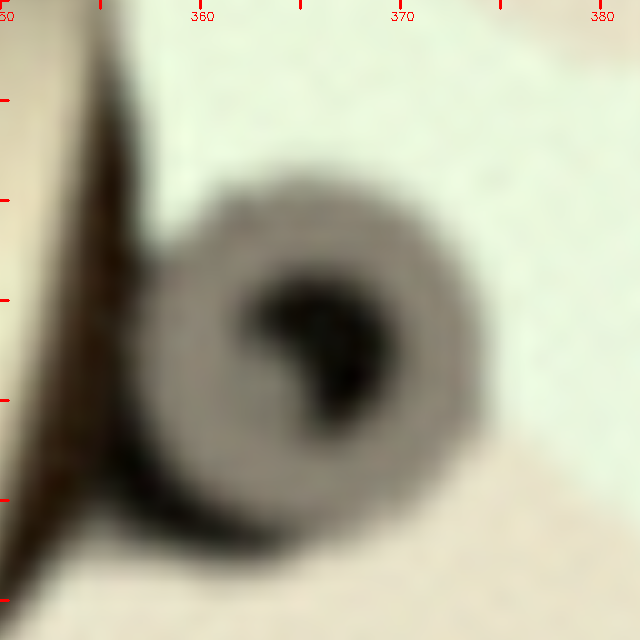

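View pics/d5.png

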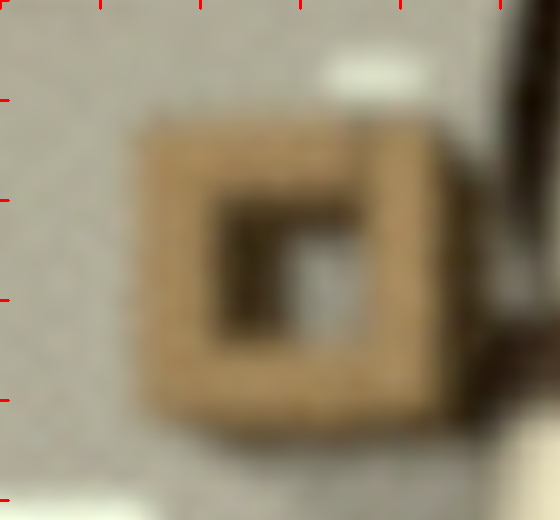

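View pics/d4.png

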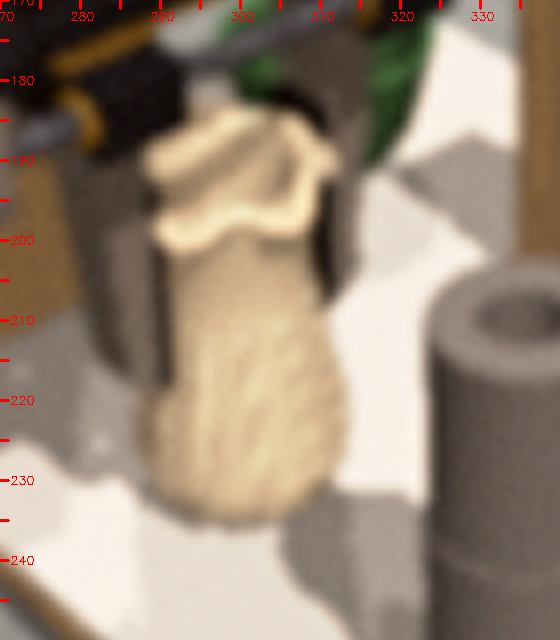

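Run:
```python
from h import *
print(plane("top",[(365.6,215.9),(278.5,217.2)],.145).round(4), proj("side",[[.51,-.116,.145]]))
```

```text
[[ 0.5098 -0.1161  0.145 ]
 [ 0.5097  0.1135  0.145 ]] [[334.22826119 210.52493756]]
```

Request:
play_rows --motion '[[[0,0.15,-0.05],0,-1],[[0,0.1,0],0,-1],[[0,0.05,0],0,-1],[[0,0,0],0,-1],[[0,0,0],0,-1]]'

```text
time: 46.72
tool_pos: [0.5093, -0.0013, 0.0736]
orientation: [-0.707, 0.707, -0.0, 0.0]
ft_force: [0.9, -0.5, -3.9]
gripper_width: 0.543
```

Top view puts the stacked round prop's top at (0.5098, -0.1161), the same as measured for the standing one. The square's is at (0.5097, 0.1135), so the midpoint is (0.5098, -0.0013).

Request:
play_rows --motion '[[[0.05,0.05,0],0,-1],[[0,0,0],0,-1]]'

```text
time: 46.98
tool_pos: [0.5098, -0.0013, 0.0731]
orientation: [-0.707, 0.707, -0.0, 0.0]
ft_force: [0.3, -0.5, -3.3]
gripper_width: 0.545
```

Request:
play_rows --motion '[[[0,0.05,0],0,-1],[[0,0,0],0,-1]]'

```text
time: 47.22
tool_pos: [0.5098, -0.0013, 0.0726]
orientation: [-0.707, 0.707, -0.0, 0.0]
ft_force: [0.5, -0.6, -2.2]
gripper_width: 0.548
```

Request:
play_rows --motion '[[[0,0.05,0],0,-1],[[0,0,0],0,-1]]'

```text
time: 47.48
tool_pos: [0.51, -0.0014, 0.0725]
orientation: [-0.707, 0.707, -0.0, 0.0]
ft_force: [0.0, 0.1, -0.4]
gripper_width: 0.546
```

Run:
```python
from h import *
state()
```

```text
t 47.48 tcp [ 0.51   -0.0014  0.0725] head -0.03 tilt 0.02 F [ 0.01  0.06 -0.41] w 50.2mm
```

Request:
play_rows --motion '[[[0,0.05,0],0,-1],[[0,0,0],0,-1]]'

```text
time: 47.72
tool_pos: [0.5103, -0.0015, 0.0723]
orientation: [-0.707, 0.707, 0.0, 0.0]
ft_force: [-1.9, -1.3, 4.8]
gripper_width: 0.546
```

Firm contact at 4.8 N. Opening slowly, then rising straight up.

Request:
play_rows --motion '[[[0,0,0],0,0.15],[[0,0,0],0,0.25],[[0,0,0],0,0.45],[[0,0,0],0,0.7],[[0,0,0],0,0.7],[[0,-1,0],0,0.7],[[0,-3,0],0,0.7],[[0,-4,0],0,0.7]]'

```text
time: 48.72
tool_pos: [0.5091, -0.0012, 0.1523]
orientation: [0.707, -0.707, 0.001, 0.0]
ft_force: [-0.1, -0.1, -0.6]
gripper_width: 0.853
```

Request:
play_rows --motion '[[[0,-4,0],0,0.7],[[0,-4,0],0,0.7],[[-2,-2,0],0,0.7],[[-4,0,3],0,0.7],[[-3,0,5],0,0.7],[[-2,0,5],0,0.7],[[-1,0,5],0,0.7],[[0,0,5],0,0.7]]'

```text
time: 49.72
tool_pos: [0.3893, 0.2304, 0.2528]
orientation: [0.707, -0.707, -0.001, -0.001]
ft_force: [0.5, -0.2, -0.3]
gripper_width: 0.85
```

Request:
play_rows --motion '[[[0,0,5],0,0.7],[[0,0,5],0,0.7],[[0,0,5],0,0.7],[[0,0,2],0,0.7],[[0,0,0],0,0.7],[[0,0,0],0,0.7]]'

```text
time: 50.48
tool_pos: [0.3901, 0.398, 0.2519]
orientation: [-0.707, 0.707, -0.0, 0.0]
ft_force: [0.1, 0.3, -0.2]
gripper_width: 0.849
```

Run:
```python
from h import *
state()
s=avg("side",5,"S30");t=avg("top",5,"T30")
gridcrop(s,"e1",240,140,420,275,4,10);gridcrop(t,"e2",250,145,400,250,5)
gridcrop(t,"e3",300,198,345,238,16);gridcrop(t,"e4",350,155,390,195,16);gridcrop(t,"e5",305,155,345,190,16)
```

```text
t 50.48 tcp [0.3901 0.398  0.2519] head -0.05 tilt 0.02 F [ 0.12  0.29 -0.17] w 78.1mm
```

View pics/e1.png

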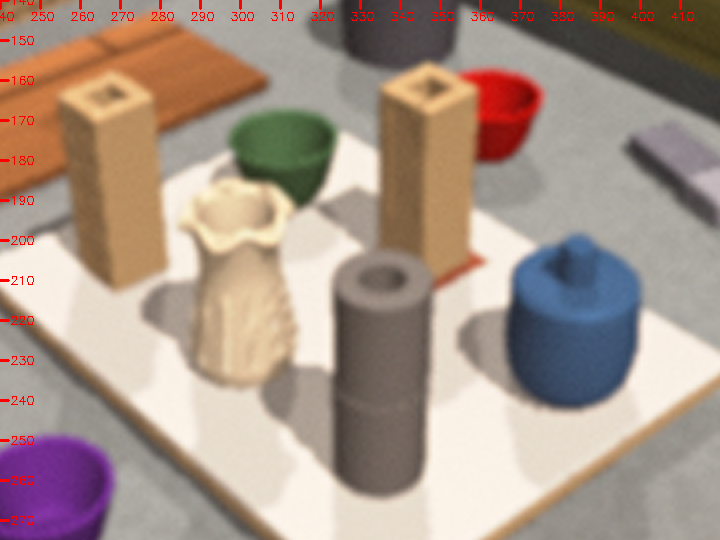

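View pics/e2.png

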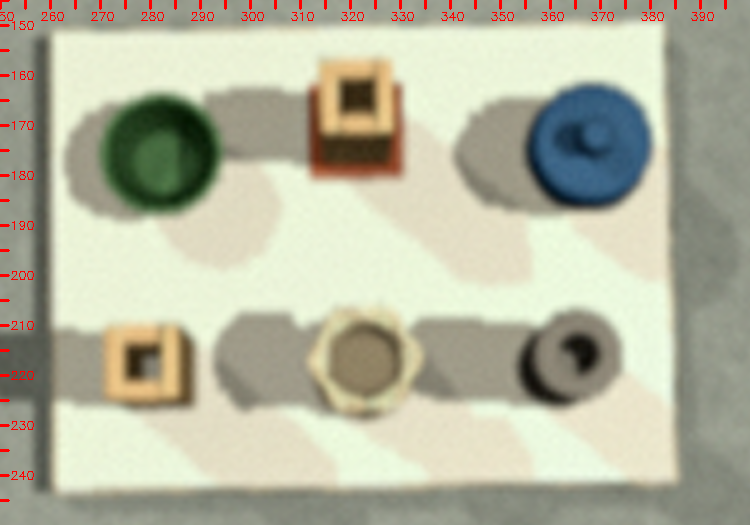

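View pics/e3.png

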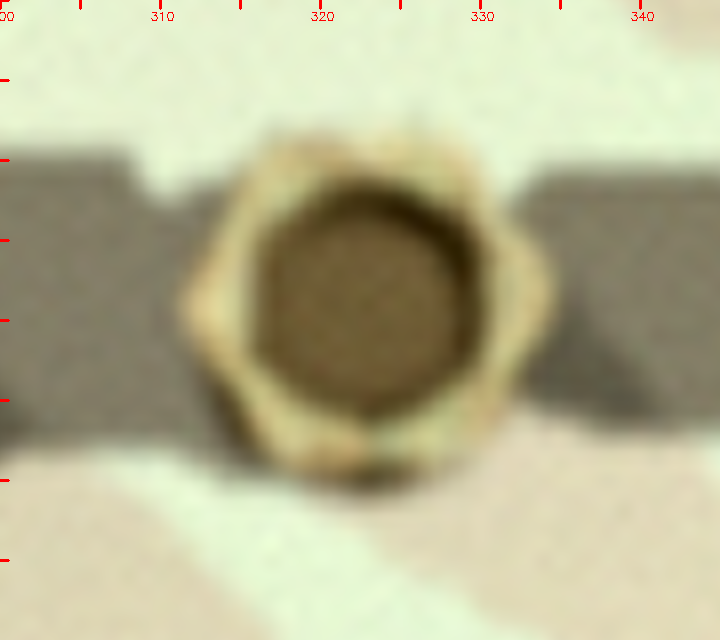

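View pics/e4.png

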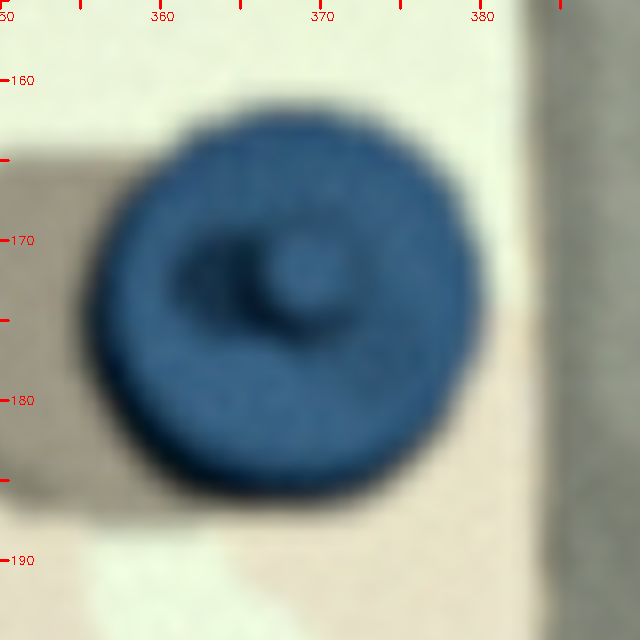

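View pics/e5.png

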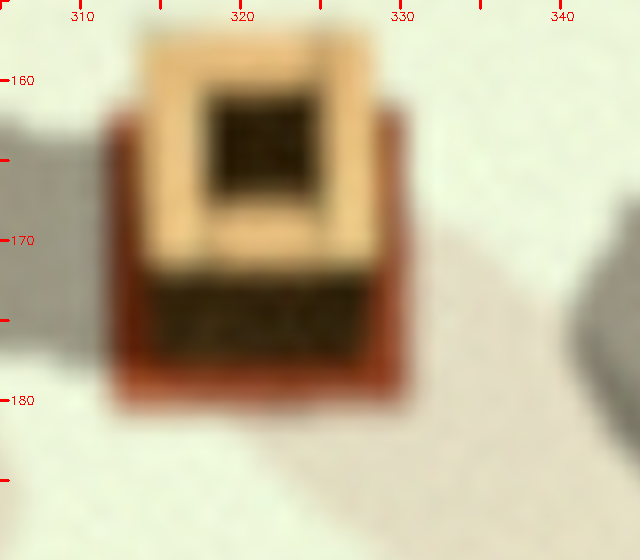

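Run:
```python
from h import *
for n,uv,z in(("vase",(322.95,216.6),.125),("lid",(368.5,173.7),.094),("sq",(321.2,164.4),.145),("patch",(321.2,171.3),.025),("jar",(367.95,173.6),.087)): print(n,plane("top",uv,z)[0].round(4))
a=np.load("pics/T.npy");b=np.load("pics/T30.npy")
sa,sb=np.load("pics/S.npy"),np.load("pics/S30.npy")
for nm,A,B,bx in(("bowl top",a,b,(268,160,297,190)),("ss side",sa,sb,(252,156,272,200)),("rs side foot",sa,sb,(320,248,350,268)),("jar side",sa,sb,(364,225,404,244))):
    u0,v0,u1,v1=bx; f=lambda M:np.float32(M[v0:v1,u0:u1].mean(2)); print(nm,np.round(cv2.phaseCorrelate(f(A),f(B),cv2.createHanningWindow((u1-u0,v1-v0),cv2.CV_32F)),2))
```

```text
vase [ 0.5107 -0.0038  0.125 ]
lid [ 0.6298 -0.1321  0.094 ]
sq [ 0.6488 -0.0011  0.145 ]
patch [ 0.6494 -0.0015  0.025 ]
jar [ 0.6311 -0.1314  0.087 ]Traceback (most recent call last):
  File "<stdin>", line 6, in <module>
    return _wrapfunc(a, 'round', decimals=decimals, out=out)
    return _wrapit(obj, method, *args, **kwds)
    conv = _array_converter(obj)
ValueError: setting an array element with a sequence. The requested array has an inhomogeneous shape after 1 dimensions. The detected shape was (2,) + inhomogeneous part.
```

Run:
```python
from h import *
a=np.load("pics/T.npy");b=np.load("pics/T30.npy")
sa,sb=np.load("pics/S.npy"),np.load("pics/S30.npy")
for nm,A,B,bx in(("bowl top",a,b,(268,160,297,190)),("ss side",sa,sb,(252,156,282,200)),("rs foot",sa,sb,(320,248,350,268)),("jar foot",sa,sb,(364,225,404,244))):
    u0,v0,u1,v1=bx; f=lambda M:np.float32(M[v0:v1,u0:u1].mean(2)); s,q=cv2.phaseCorrelate(f(A),f(B),cv2.createHanningWindow((u1-u0,v1-v0),cv2.CV_32F)); print(nm,np.round(s,2),round(q,2))
gridcrop(sb,"f1",280,180,320,240,10)
r.close_job() if False else None
```

```text
bowl top [-0.21  0.18] 1.0
ss side [-0.06  0.53] 0.94
rs foot [-0.05  0.05] 0.9
jar foot [-0.14  0.07] 0.89
```

View pics/f1.png

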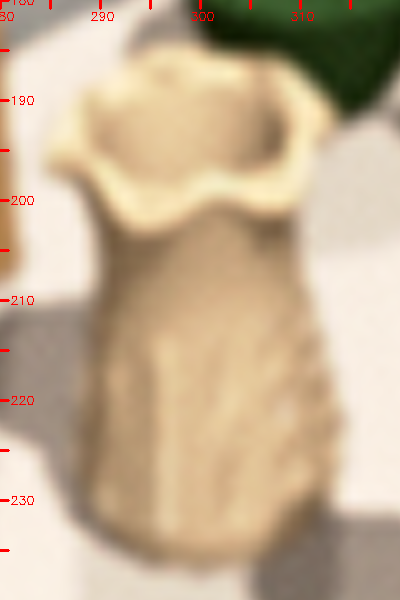

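Run:
```python
from h import *
print(proj("side",[[.51,-.0013,.05],[.51,-.0038,.05],[.51,-.116,.05]]).round(2))
print(r.close_job())
```

```text
[[299.01 221.7 ]
 [299.71 222.24]
 [334.05 248.51]]
the job is handed in; nothing more can be done
None
```

I did all four steps in the order asked and handed the job in at about 51 s of the 120 s allowed. At the last look the arm was clear of everything, and all the pieces stood upright.

**Placements, from the last top view:**

| Piece | Measured (x, y) | Target (x, y) | Offset |
|---|---|---|---|
| Square prop (on the patch) | (0.649, -0.001) | (0.649, -0.0015) | under 1 mm |
| Round prop (on the round one) | (0.5098, -0.1161) | (0.5098, -0.1161) | about 0 mm |
| Lid (on the jar) | (0.630, -0.132) | (0.631, -0.131) | 1–1.5 mm |
| Vase (midpoint of the front props) | (0.511, -0.004) | (0.510, -0.001) | about 2.5 mm in y |

The round prop's top was measured during the vase placing rather than at the very end. The lid touched down at the expected height, and its flange shows even all round.

**Doubtful or disagreeing:**
- **Camera disagreement:** The side view's positions ran 2–6 mm off the top view's. I trusted the top view because its positions matched the arm's.
- **Vase position:** At release the arm read (0.510, -0.0015), within about 1 mm of the target, so the vase may be closer than the last picture says.
- **Vase grip:** The jaws stopped at 50 mm, so they met the rim and shoulder, not the 44 mm neck. It lifted without visible slip, though it touched the shelf about 1 mm lower than expected.
- **Pieces that should stay put:** The bowl, jar and standing round prop shifted no more than 0.3 px between the first and last pictures. The standing square showed 0.5 px in the side view (about 1 mm); its measured top position had moved only 0.3 mm, so I took it as unmoved.

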